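Free the pan lid from the lid rack and cover the pot

ROBOT

A 6-joint arm with a two-finger parallel gripper is mounted at the origin on a cart in front of the work surface, level with it; the furniture and walls round the work are solid. World frame = base frame: x ahead of the robot, y to its left, z up, the work surface at z = 0. Lengths are in mm, angles in rad, forces in N, time in s.
With the tool pointing down it reaches from about 300 to 775 mm from the base axis. Payload 14.6 kg.
Tool frame: the origin (TCP) lies midway between the tips of the shut fingers; the grasp point (between the pads) lies 19 mm behind it (manip.grip_point_offset is the distance from the TCP to the grasp point, in mm); x points along the fingers, z is the direction in which the jaws open and shut, and the axes are right-handed (so a half turn about x gives the same grasp; the last joint's range is limited). The gripper opens to 94 mm and grips with 3 to 60 N. Pads are 16 mm wide; open, the fingers measure 119 mm over their backs; the gripper's body (75 mm by 177 mm) begins 78 mm behind the grasp point.
Start: joints at [1.04, 0.3, 1.521, -0, 1.321, -0.067], TCP at [246.038, 491.889, 205.446] pointing down, gripper open.
Joint ranges: [-3.03, 3.03], [-0.79, 2.21], [0.23, 2.52], [-1.04, 4.18], [0, 3.07], [-2.55, 2.55]. Speed limits (rad/s): [2.22, 2.22, 2.57, 3.14, 3.14, 3.14].

INTERFACE

Orientations are given as [roll, pitch, yaw] about the fixed x, y, z axes, in that order (R = Rz(yaw) Ry(pitch) Rx(roll)).
In Python, from cell import manip, camera, calibration, order gives the robot as it stands.
- The arm moves only by the tool jog_arm, never from a script. Its arguments are lists of equal length, an entry for each row: "turn": the turn, a rotation vector about the tool's x, y, z in degrees, a list of three; "dp": the shift along the tool's x, y, z in cm, a list of three; "gripper": the closure, from 0 (fully open) to 1 (shut). In form: {"turn": [[ax, ay, az], ...], "dp": [[tx, ty, tz], ...], "gripper": [gripper, ...]}. A call has 1 to 8 rows; each row shifts and turns the pose as measured when the row begins, along the tool's axes as they then stand; what a row does not reach is not made up. A row lasts 1/8 s, in which the tool goes at most 62.5 mm and 10.7 degrees, less where a joint would pass 70% of its speed; a pose out of reach is approached as far as the arm can. A call is refused whole if a number of a shift passes 6.25 or a number of a turn 10.7, either way. A call with a gripper value outside its range is refused whole. The fingers move at their own pace and stop on an object; "grip_force" is the grip in N (left out, the last holds). Time passes only in rows, so rows that do not move let the fingers close. It gives the time, the measured TCP pose, the force and the opening at its end, in the units of the state.
- manip.read_state(): the state, without advancing time (a new reading comes with each control period).
- camera(name): name is "scene" or "top" or "wrist"; returns (picture, depth): 480x640x3 uint8, red, green, blue; 480x640 float32, mm along the optical axis (not along the pixel's ray), 0 where there is no reading.
- calibration(name): a dict with "K" (3x3 intrinsics, pixels), "distortion" ([k1, k2, p1, p2, k3] as OpenCV has them; the pictures are not rectified), "world_from_camera" (4x4, takes a point from camera to world coordinates). Camera axes: x right, y down, z forward; pixel columns grow to the right and rows downward; lengths in mm; the calibration is good to about 2 mm. A picture is of the moment at which its call begins: read the wrist's pose just before it. calibration takes no time and is no camera call; for the wrist camera it gives the pose at the moment of the call.
- order.sign_off(): hands the job in, once; it reports no verdict.
The state is a dict: "clock": time; "joints": joint angles; "qd": joint speeds; "effort": joint torques, N m; "eef_pos": TCP position; "eef_rot": TCP orientation; "wrist_force": force on the tool from outside, world axes, zero at the start; "moment": the same for the moment, N m; "finger_gap": finger opening in mm.
Only numpy, scipy, OpenCV 4.12 (cv2) and the standard library are available. Lean on these libraries where they do the work, as an engineer would, in place of code of your own. Each camera call takes 0.05 s, during which the arm holds its last target.

TASK

The larger pan lid is clamped on edge in the narrow slot of the wooden lid rack, its knob trapped under the rack's overhang. Take it by the exposed top edge, slide it along the slot until the knob is out from under the overhang, draw it up and out, lay it flat on the range top with the knob upwards and let go of it; then pick it up again and set it gently on the pot, level and centred so that it covers the mouth. Leave the pot and the other things standing where they are.

Things in the scene. Friction and masses are not known exactly. Their poses are not given: they have to be found in the camera images.
- lid_center (a point): centre of the larger pan lid, a steel disc 140 mm across, 10 mm thick (point at mid thickness, on its axis), 0.18 to 0.37 kg. Own y: along the axis to the knob; z and x in the disc's plane, as it starts z up and x along the slot. It starts on edge in the rack, top edge 152 mm above the range top: only the top 40 mm stand out above the rack
- lid_knob (a point): middle of the larger lid's black round knob: 28 mm across (18 mm in the 8 mm next to the disc), standing out 26 mm from one face on the disc's axis. With the lid lying flat on the range top, knob up, the knob's top is 36 mm above the range top
- rack: wooden lid rack, fixed, 212 (its x) by 108 (y) by 112 mm (z). Origin on the underside, mid-length, in the mid-plane of the large lid's slot. The slot runs along x, its floor 12 mm up; x points roughly away from the robot. The knob points to +y. From y = 36 to 42 mm stands a cheek as high as the rack; beyond it, at y = 48.5 mm, a shallow slot with a smaller lid, lower than the cheek
- clamp_top (a point): top edge of the rack's sprung board, 190 mm long, as high as the rack, on the -y side of the slot; it presses the large lid with about 5 N against a fence 60 mm high on the +y side. Sliding or drawing the lid takes about 3 to 10 N
- overhang_edge (a point): near lower edge of the rack's overhang, between lid and cheek, 100 to 112 mm high. It covers the knob from here (rack x = +3 mm) to the far end wall (x = +100 mm). The lid starts with its centre at x = +16 to +27 mm and cannot rise until its centre is nearer the robot than x = -12 mm
- near_stop (a point): top of the low stop (50 mm high) at the slot's near end, rack x = -100 mm: it halts the lid, slid towards the robot, with its centre at about x = -38 mm
- pot_mouth (a point): centre of the mouth of the open steel pot, level with its rim, 85 mm above the range top. 128 mm across outside, 4 mm wall, two loop handles along its own y axis reaching 92 mm from the axis, below the rim. Loose, 0.9 kg
- small_lid_center (a point): centre of the smaller lid (95 mm across, 10 mm thick, knob 18 mm) in the rack's second slot; a bystander
- salt_shaker: salt shaker, 44 mm across, 90 mm high, origin at its underside; a bystander
- creamer: white creamer jug, 67 by 103 mm, 85 mm high, origin at its underside; a bystander
- garlic: garlic bulb, 56 mm, near the front of the range, origin at its underside; a bystander

How it is judged:
By the outcome, as a careful person would: the job done as asked, in the order asked, and still so for the second after the job is handed in, with the robot touching nothing.
It also fails if it takes over 72 s, if anything falls off the work surface, if the arm or the gripper's body presses on something with over 40 N, if the wrist force passes 120 N, or if a joint passes its speed limit or range.

## Working session

There is one attempt and no reset: what is moved stays moved. The work goes in short steps, Python scripts to look and compute and a tool call to move; the robot and the scene stay as the last step left them, time stands still between calls to the robot, and variables do not carry over. Pictures are saved under pics/ and viewed, and the job is handed in when it is done.

Besides the shell and the picture viewer there is one more tool, called after "Request:" as name(argument=value, ...) on one line, values as JSON. jog_arm: Moves the arm, as the interface text tells. Its arguments: {"type":"object","properties":{"turn":{"type":"array","items":{"type":"array","items":{"type":"number"}}},"dp":{"type":"array","items":{"type":"array","items":{"type":"number"}}},"gripper":{"type":"array","items":{"type":"number"}},"grip_force":{"type":"number"}},"required":["turn","dp","gripper"]}

```bash
ls; mkdir -p pics; python3 - <<'E'
from cell import manip,camera,calibration
import cv2,numpy as np
print(manip.read_state())
for n in ("scene","top","wrist"):
    c=calibration(n); p,d=camera(n)
    cv2.imwrite(f"pics/{n}0.png",p[:,:,::-1]); np.savez(f"pics/{n}0.npz",p=p,d=d,**{k:np.array(v) for k,v in c.items()})
    print(n,np.round(c["K"],1).tolist(),c["distortion"],np.round(c["world_from_camera"],3).tolist())
E
```

```text
pics
{'clock': 0.0, 'joints': array([ 1.04042536e+00,  3.00451179e-01,  1.52157118e+00, -1.71544712e-05,
        1.32070308e+00, -6.65910745e-02]), 'qd': array([-0.00141927, -0.00060778,  0.00197772, -0.00047232,  0.00035488,
        0.00137099]), 'effort': array([-2.29841258e-03, -5.31817245e+01, -3.52729583e+01,  7.07413908e-02,
        2.44004151e-02, -5.02975786e-05]), 'eef_pos': array([245.90309587, 491.67665781, 204.90144652]), 'eef_rot': array([ 3.0896687 ,  1.56966341, -2.08649592]), 'wrist_force': array([ 0.13105517, -0.83596683, -0.19854773]), 'moment': array([-0.03265717, -0.00772433, -0.02038003]), 'finger_gap': 93.81026030067686}
scene [[475.0, 0.0, 313.8], [0.0, 475.0, 236.6], [0.0, 0.0, 1.0]] [-0.02863738  0.          0.          0.          0.        ] [[0.775, -0.312, 0.55, 7.431], [-0.632, -0.404, 0.661, -692.565], [0.016, -0.86, -0.51, 615.822], [0.0, 0.0, 0.0, 1.0]]
top [[509.3, 0.0, 313.0], [0.0, 509.3, 240.3], [0.0, 0.0, 1.0]] [-0.04610348  0.          0.          0.          0.        ] [[0.402, -0.874, 0.273, 225.587], [-0.916, -0.383, 0.123, -136.913], [-0.003, -0.3, -0.954, 1231.448], [0.0, 0.0, 0.0, 1.0]]
wrist [[386.3, 0.0, 314.0], [0.0, 386.3, 241.7], [0.0, 0.0, 1.0]] [0.0144525 0.        0.        0.        0.       ] [[0.447, 0.87, 0.209, 185.97], [0.894, -0.435, -0.105, 521.565], [-0.001, 0.234, -0.972, 384.316], [0.0, 0.0, 0.0, 1.0]]
```

View pics/scene0.png

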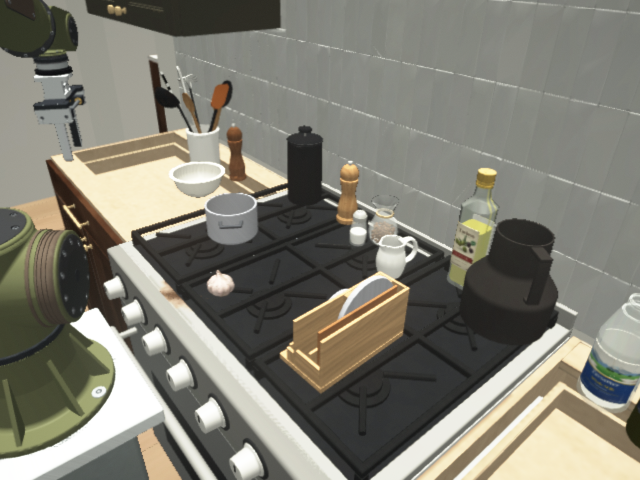

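View pics/top0.png

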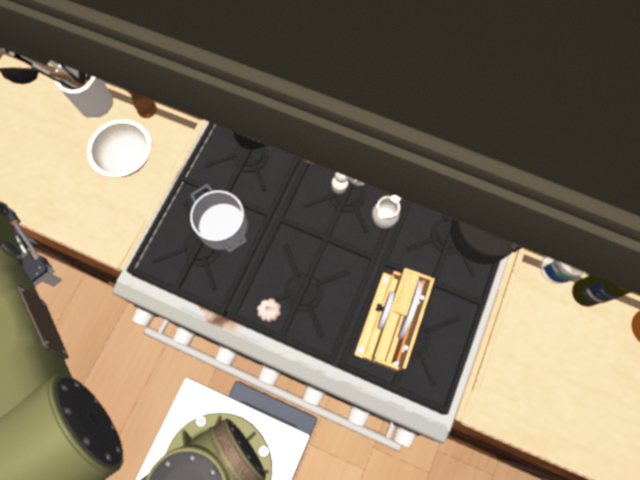

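View pics/wrist0.png

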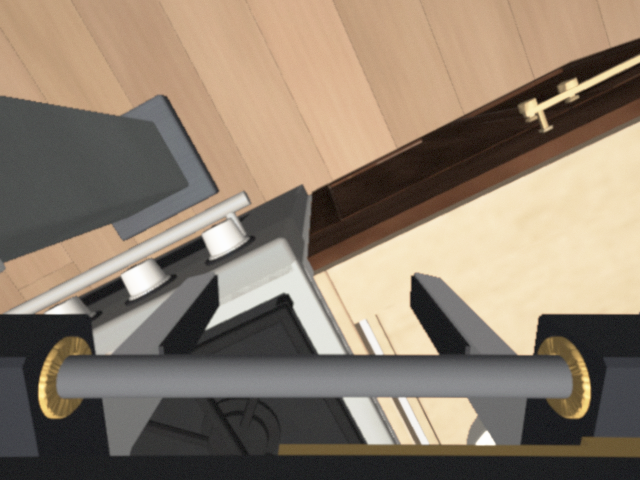

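```bash
cat > h.py <<'E'
import numpy as np,cv2
def load(f):
    return np.load(f)
def rays(z,uv):
    uv=np.asarray(uv,float).reshape(-1,1,2)
    n=cv2.undistortPoints(uv,z["K"],z["distortion"]).reshape(-1,2)
    T=z["world_from_camera"]
    d=np.c_[n,np.ones(len(n))]
    return T[:3,3],d@T[:3,:3].T
def onplane(z,uv,h):
    o,d=rays(z,uv); return o+d*((h-o[2])/d[:,2])[:,None]
def cloud(z):
    v,u=np.mgrid[:480,:640]
    o,d=rays(z,np.c_[u.ravel(),v.ravel()])
    return (o+d*z["d"].reshape(-1,1)).reshape(480,640,3)
def proj(z,P):
    W=np.linalg.inv(z["world_from_camera"]); P=np.asarray(P,float).reshape(-1,3)
    r,_=cv2.Rodrigues(W[:3,:3]); 
    return cv2.projectPoints(P,r,W[:3,3],z["K"],z["distortion"])[0].reshape(-1,2)
E
python3 - <<'E'
from h import *
s=load("pics/scene0.npz");t=load("pics/top0.npz")
cv2.imwrite("pics/t1.png",cv2.resize(t["p"][250:390,340:460,::-1],None,fx=5,fy=5,interpolation=cv2.INTER_CUBIC)[:600])
cv2.imwrite("pics/s1.png",cv2.resize(s["p"][255:395,270:430,::-1],None,fx=4.2,fy=4.2,interpolation=cv2.INTER_CUBIC))
C=cloud(t)
for uv in [(218,215),(340,180),(386,210),(269,310),(410,310),(385,316),(400,100),(300,300),(150,150),(250,250)]: print(uv,np.round(C[uv[1],uv[0]],1))
C=cloud(s)
print([np.round(C[v,u],0) for u,v in [(375,300),(200,20),(260,10),(350,345)]])
E
```

```text
(218, 215) [541.4 272.    5.3]
(340, 180) [724.2  12.9  81.5]
(386, 210) [ 725.4 -118.2    9.9]
(269, 310) [367.6  41.8  43.4]
(410, 310) [ 476.2 -250.5  148.3]
(385, 316) [ 452.2 -209.1  100.9]
(400, 100) [ 408.1 -114.5  959.2]
(300, 300) [ 4.256e+02 -1.070e+01  3.000e-01]
(150, 150) [624.6 510.1  33.9]
(250, 250) [491.1 156.7   1. ]
[array([ 502., -266.,  109.]), array([642., 560., 467.]), array([836., 564., 482.]), array([ 426., -288.,   67.])]
```

View pics/t1.png

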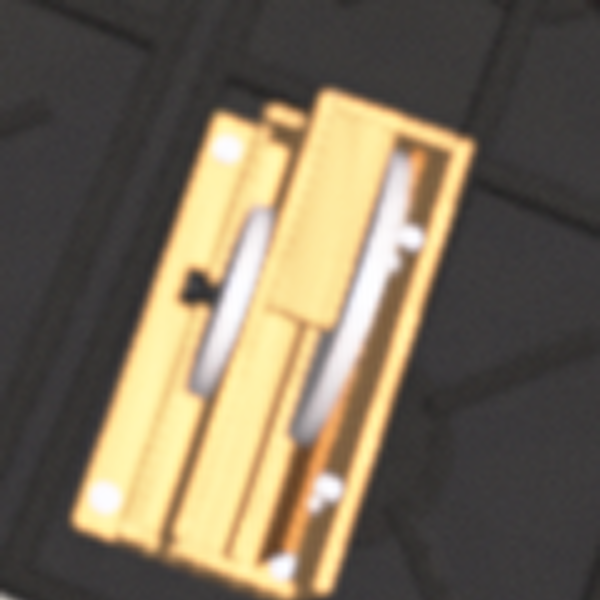

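View pics/s1.png

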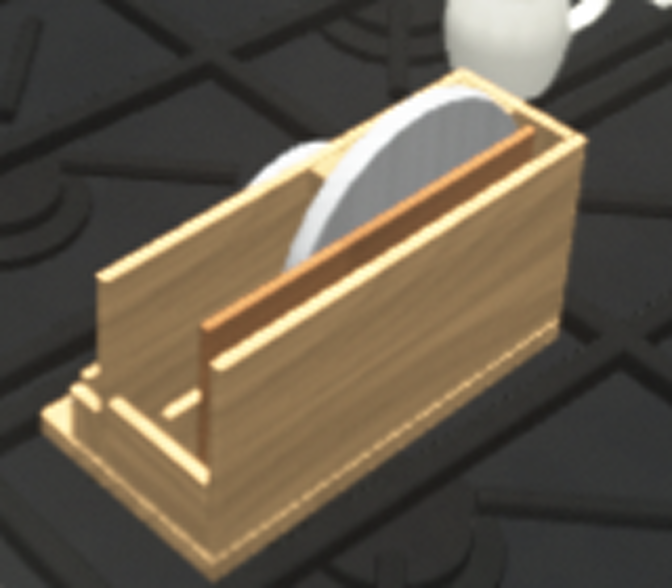

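```bash
python3 - <<'E'
from h import *
s=load("pics/scene0.npz");t=load("pics/top0.npz")
Ct=cloud(t);Cs=cloud(s)
# hood
for n,C in (("t",Ct),("s",Cs)):
    d=load(f"pics/{'top' if n=='t' else 'scene'}0.npz")["d"]
    m=(C[...,2]>300)&(d>0)&(C[...,0]>100)
    P=C[m]; h,e=np.histogram(P[:,2],bins=np.arange(300,1200,50)); print(n,dict(zip(e.astype(int),h)))
    for lo in range(300,1100,100):
        Q=P[(P[:,2]>lo)&(P[:,2]<=lo+100)]
        if len(Q)>50: print(lo,np.round(np.percentile(Q,[1,99],axis=0)))
# rack corners
def tp(c): return np.array(c)/5+[340,250]
q=onplane(t,[tp((333,595)),tp((473,140)),tp((325,90)),tp((270,310)),tp((330,325))],112); print(np.round(q,1))
d=q[1]-q[0]; print("yaw",np.degrees(np.arctan2(d[1],d[0])),np.linalg.norm(d))
# scene: outer board top edge
sp=lambda c: np.array(c)/4.2+[270,255]
q=onplane(s,[sp((215,367)),sp((583,140)),sp((203,325)),sp((533,130)),sp((100,275)),sp((460,72))],112); print(np.round(q,1))
for a,b in ((0,1),(2,3),(4,5)):
    d=q[b]-q[a]; print("yaw",np.degrees(np.arctan2(d[1],d[0])),np.linalg.norm(d))
# lid mask
hsv=cv2.cvtColor(s["p"],cv2.COLOR_RGB2HSV)
m=(hsv[...,1]<40)&(hsv[...,2]>90)&(Cs[...,2]>115)&(Cs[...,2]<165)&(Cs[...,0]<650)&(Cs[...,1]<-150)&(Cs[...,0]>350)
P=Cs[m];print(len(P),np.round(P.min(0)),np.round(P.max(0)))
vis=s["p"][:,:,::-1].copy();vis[m]=(0,0,255);cv2.imwrite("pics/m1.png",cv2.resize(vis[255:395,270:430],None,fx=4,fy=4))
k=cv2.fitLine(P[:,:2].astype(np.float32),cv2.DIST_HUBER,0,.01,.01).ravel();print(k,np.degrees(np.arctan2(k[1],k[0])))
E
```

```text
t {np.int64(300): np.int64(1043), np.int64(350): np.int64(74), np.int64(400): np.int64(237), np.int64(450): np.int64(609), np.int64(500): np.int64(924), np.int64(550): np.int64(2572), np.int64(600): np.int64(4068), np.int64(650): np.int64(1697), np.int64(700): np.int64(0), np.int64(750): np.int64(0), np.int64(800): np.int64(0), np.int64(850): np.int64(12694), np.int64(900): np.int64(41342), np.int64(950): np.int64(25512), np.int64(1000): np.int64(21794), np.int64(1050): np.int64(4896), np.int64(1100): np.int64(0)}
300 [[205. 402. 304.]
 [311. 548. 389.]]
400 [[226. 363. 433.]
 [578. 664. 499.]]
500 [[103.  86. 505.]
 [247. 388. 599.]]
600 [[100.  81. 601.]
 [165. 261. 689.]]
800 [[ 388. -314.  867.]
 [ 389.  219.  900.]]
900 [[ 388. -281.  902.]
 [ 410.  178.  999.]]
1000 [[ 408. -229. 1001.]
 [ 411.  -43. 1072.]]
s {np.int64(300): np.int64(11555), np.int64(350): np.int64(10651), np.int64(400): np.int64(11470), np.int64(450): np.int64(14641), np.int64(500): np.int64(10582), np.int64(550): np.int64(1476), np.int64(600): np.int64(0), np.int64(650): np.int64(0), np.int64(700): np.int64(
[... 212 characters left out ...]
100): np.int64(0)}
300 [[ 196. -458.  301.]
 [ 916. 2855.  399.]]
400 [[ 161. -424.  401.]
 [ 909. 1115.  499.]]
500 [[ 135. -399.  500.]
 [ 909.  587.  566.]]
[[ 362.3 -292.6  112. ]
 [ 574.9 -279.9  112. ]
 [ 569.9 -210.3  112. ]
 [ 466.2 -223.4  112. ]
 [ 470.6 -250.1  112. ]]
yaw 3.4268013607839056 212.9999602241306
[[ 361.  -289.9  112. ]
 [ 570.2 -281.6  112. ]
 [ 371.8 -270.1  112. ]
 [ 558.8 -263.7  112. ]
 [ 358.8 -224.3  112. ]
 [ 565.3 -214.6  112. ]]
yaw 2.2764408790757 209.3312570237333
yaw 1.9678651865504073 187.1107642229037
yaw 2.702388229852254 206.8206094921785
815 [ 428. -265.  115.] [ 551. -250.  153.]
[ 9.9932563e-01  3.6719266e-02  4.8578592e+02 -2.6051959e+02] 2.104332
```

View pics/m1.png

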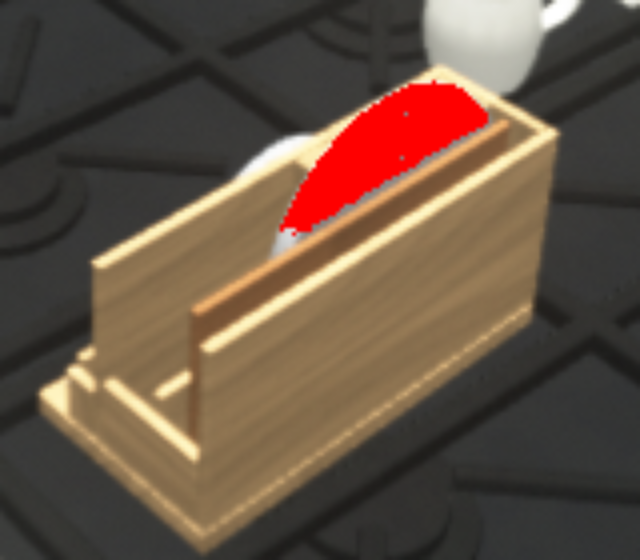

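```bash
python3 - <<'E'
from h import *
from scipy.spatial.transform import Rotation as R
print(np.round(R.from_euler('xyz',[3.0896687 ,  1.56966341, -2.08649592]).as_matrix(),3))
s=load("pics/scene0.npz");t=load("pics/top0.npz")
Ct=cloud(t);Cs=cloud(s)
# dark thing
Q=Cs[0:25,90:275].reshape(-1,3);print("dark",np.round(np.percentile(Q,[2,50,98],axis=0)))
# lid face: bin by x
hsv=cv2.cvtColor(s["p"],cv2.COLOR_RGB2HSV)
m=(hsv[...,1]<40)&(hsv[...,2]>90)&(Cs[...,2]>115)&(Cs[...,2]<165)&(Cs[...,0]<650)&(Cs[...,1]<-150)&(Cs[...,0]>350)
face=m&(hsv[...,2]<190); print(face.sum(),m.sum())
P=Cs[face]; A=np.c_[P[:,0]-490,np.ones(len(P))]; c=np.linalg.lstsq(A,P[:,1],rcond=None)[0]; print("face",c,np.degrees(np.arctan(c[0])),np.std(P[:,1]-A@c))
# pot rim points top
for n,C,z in(("top",Ct,t),("scene",Cs,s)):
    m=(abs(C[...,2]-85)<5)&(np.hypot(C[...,0]-540,C[...,1]-272)<100)
    P=C[m]; 
    A=np.c_[2*P[:,:2],np.ones(len(P))]; 
    k=np.ones(len(P),bool)
    for i in range(5):
        c=np.linalg.lstsq(A[k],(P[k,:2]**2).sum(1),rcond=None)[0]; r=np.sqrt(c[2]+c[0]**2+c[1]**2)
        k=abs(np.hypot(P[:,0]-c[0],P[:,1]-c[1])-r)<5
    print(n,"pot",c[:2],r,len(P),k.sum(),P[:,2].mean())
cv2.imwrite("pics/t2.png",cv2.resize(t["p"][170:270,170:270,::-1],None,fx=6,fy=6,interpolation=cv2.INTER_CUBIC))
E
```

```text
[[-0.001 -0.894  0.447]
 [-0.001  0.447  0.894]
 [-1.     0.    -0.001]]
dark [[ 545.  558.  280.]
 [ 621.  566.  476.]
 [ 931. 2392.  513.]]
537 815
face [ 4.62617120e-02 -2.60803464e+02] 2.648712381999115 0.985105029393704
top pot [519.65335042 248.07172585] 61.90342429706054 299 299 83.89124346859813
scene pot [517.19960865 246.56950823] 61.652311877226936 264 262 83.32802732337906
```

View pics/t2.png

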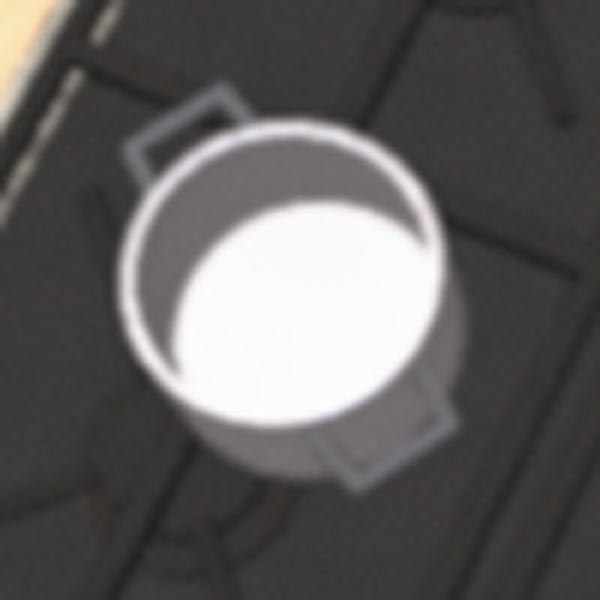

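```bash
cat >> h.py <<'E'
from scipy.spatial.transform import Rotation as R
def pose():
    from cell import manip
    s=manip.read_state(); return np.array(s["eef_pos"]),R.from_euler('xyz',s["eef_rot"]),s
def plan(target,Rt,n,step=None):
    """straight line to target pose in n rows: prints tool-frame rows"""
    p,r,s=pose(); rv=(r.inv()*Rt).as_rotvec(); 
    rows=[]
    for k in range(n):
        rk=r*R.from_rotvec(rv*k/n); d=rk.inv().apply((np.asarray(target)-p)/n)/10
        rows.append(d)
    print("turn/row",np.round(np.degrees(rv)/n,2).tolist()); print("dp",np.round(rows,2).tolist())
def down(phi):
    "tool down, tool z at angle phi deg"
    a=np.radians(phi); return R.from_matrix(np.c_[[0,0,-1],[-np.sin(a),np.cos(a),0],[np.cos(a),np.sin(a),0]])
E
python3 -c "
from h import *
plan([490,-256,205],down(-87.4),15)"
```

```text
turn/row [10.06, -0.0, 0.0]
dp [[0.0, -3.68, -3.73], [0.0, -4.28, -3.03], [0.0, -4.74, -2.24], [0.0, -5.06, -1.37], [0.0, -5.22, -0.47], [0.0, -5.22, 0.45], [0.0, -5.07, 1.36], [0.0, -4.75, 2.22], [0.0, -4.29, 3.01], [0.0, -3.7, 3.72], [-0.0, -2.99, 4.31], [-0.0, -2.19, 4.76], [-0.0, -1.33, 5.07], [-0.0, -0.42, 5.23], [-0.0, 0.5, 5.22]]
```

Request:
jog_arm(turn=[[10,0,0],[10,0,0],[10,0,0],[10,0,0],[10,0,0],[10,0,0],[10,0,0],[10,0,0]], dp=[[0,-3.7,-3.7],[0,-4.3,-3.0],[0,-4.7,-2.2],[0,-5.1,-1.4],[0,-5.2,-0.5],[0,-5.2,0.5],[0,-5.1,1.4],[0,-4.8,2.2]], gripper=[0,0,0,0,0,0,0,0])

```text
clock: 1.15
eef_pos: [372.7, 81.0, 204.2]
eef_rot: [-1.547, 1.568, -1.875]
wrist_force: [0.5, 1.3, 1.2]
finger_gap: 93.6
```

```bash
python3 -c "
from h import *
p,r,s=pose();print(p,np.round(r.as_matrix(),2).tolist(),np.round(s['joints'],3))
plan([478,-256,205],down(-87.4),8)"
```

```text
[372.74928372  81.01754217 204.15064005] [[-0.0, 0.32, 0.95], [-0.0, 0.95, -0.32], [-1.0, -0.0, 0.0]] [ 0.119 -0.086  1.951 -0.002  1.277  0.448]
turn/row [8.58, 0.01, 0.01]
dp [[-0.0, -3.56, 2.6], [-0.0, -3.14, 3.1], [-0.0, -2.64, 3.54], [-0.01, -2.08, 3.89], [-0.01, -1.48, 4.16], [-0.01, -0.84, 4.33], [-0.01, -0.19, 4.41], [-0.01, 0.47, 4.39]]
```

Request:
jog_arm(turn=[[8.6,0,0],[8.6,0,0],[8.6,0,0],[8.6,0,0],[8.6,0,0],[8.6,0,0],[8.6,0,0],[8.6,0,0]], dp=[[0,-3.6,2.6],[0,-3.1,3.1],[0,-2.6,3.5],[0,-2.1,3.9],[0,-1.5,4.2],[0,-0.8,4.3],[0,-0.2,4.4],[0,0.5,4.4]], gripper=[0,0,0,0,0,0,0,0])

```text
clock: 2.15
eef_pos: [472.1, -270.6, 204.4]
eef_rot: [-0.356, 1.569, -1.929]
wrist_force: [0.3, 0.6, -0.4]
finger_gap: 93.6
```

```bash
cat >> h.py <<'E'
def snap(n,tag):
    from cell import camera,calibration
    c=calibration(n); p,d=camera(n)
    cv2.imwrite(f"pics/{tag}.png",p[:,:,::-1]); np.savez(f"pics/{tag}.npz",p=p,d=d,**{k:np.array(v) for k,v in c.items()})
    return load(f"pics/{tag}.npz")
E
python3 -c "
from h import *
p,r,s=pose();print(p,np.round(r.as_matrix(),2).tolist(),np.round(s['joints'],3))
z=snap('wrist','w1'); C=cloud(z)
m=(C[...,2]>125)&(C[...,2]<158)&(C[...,1]<-200)&(C[...,1]>-320)&(z['d']>0)
P=C[m];print(len(P),P.min(0),P.max(0))
plan([478,-256,205],down(-87.4),2)"
```

```text
[ 472.08623468 -270.59280822  204.42200143] [[-0.0, 1.0, -0.0], [-0.0, -0.0, -1.0], [-1.0, -0.0, 0.0]] [-0.587  0.288  1.539 -0.002  1.314  0.986]
2743 [ 438.70611133 -264.7948356   125.00099416] [ 549.20684152 -249.33209446  153.1592427 ]
turn/row [-1.63, 0.07, 0.02]
dp [[-0.05, 0.26, -0.93], [-0.05, 0.29, -0.92]]
```

View pics/w1.png

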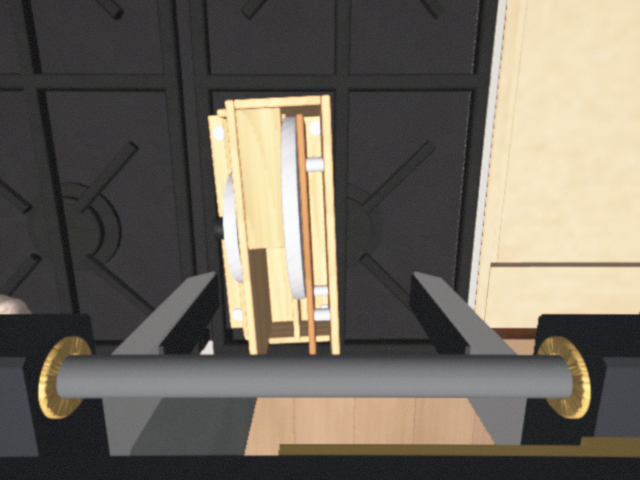

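```bash
python3 -c "
from h import *
plan([493,-257,204],down(-87.35),2)"
```

```text
turn/row [-1.66, 0.07, 0.02]
dp [[-0.0, 1.01, -0.89], [-0.0, 1.04, -0.86]]
```

Request:
jog_arm(turn=[[-1.7,0,0],[-1.6,0,0],[0,0,0]], dp=[[0,1.0,-0.9],[0,1.0,-0.9],[0,0,0]], gripper=[0,0.3,0.3])

```text
clock: 2.58
eef_pos: [493.5, -254.8, 203.1]
eef_rot: [-0.972, 1.568, -2.492]
wrist_force: [0.1, -0.8, -0.1]
finger_gap: 77.6
```

```bash
python3 -c "
from h import *
p,r,s=pose();print(p,s['finger_gap'])
plan([493.5,-257,118],down(-87.35),4)"
```

```text
[ 493.5375947  -254.80855463  203.08260598] 77.62685051424292
turn/row [0.07, 0.02, 0.03]
dp [[2.13, 0.0, 0.05], [2.13, -0.0, 0.05], [2.13, -0.0, 0.05], [2.13, -0.0, 0.05]]
```

Request:
jog_arm(turn=[[0,0,0],[0,0,0],[0,0,0],[0,0,0],[0,0,0],[0,0,0]], dp=[[2.1,0,0.05],[2.1,0,0.05],[2.1,0,0.05],[2.1,0,0.05],[0,0,0],[0,0,0]], gripper=[0.4,0.5,0.55,0.55,0.55,0.55])

```text
clock: 3.32
eef_pos: [494.6, -252.9, 119.6]
eef_rot: [0.218, 1.567, -1.293]
wrist_force: [0.4, -0.8, -0.1]
finger_gap: 42.3
```

```bash
python3 -c "
from h import *
p,r,s=pose();print(p,s['finger_gap'],s['wrist_force'])
plan([493.5,-257,118],down(-87.35),1)
z=snap('wrist','w2');z=snap('scene','s2')
cv2.imwrite('pics/s2c.png',cv2.resize(z['p'][200:390,250:450,::-1],None,fx=3,fy=3))"
```

```text
[ 494.61960828 -252.90627411  119.55432646] 42.267696354898796 [ 0.41832146 -0.76937469 -0.14187554]
turn/row [0.78, 0.2, -0.04]
dp [[0.16, -0.14, 0.4]]
```

View pics/w2.png

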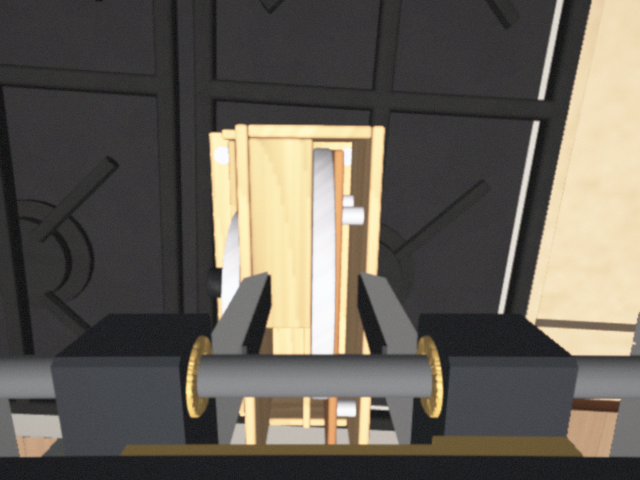

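View pics/s2c.png

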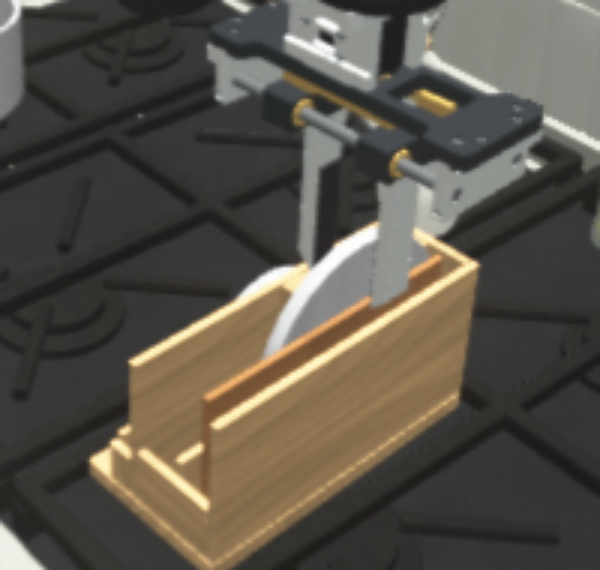

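Request:
jog_arm(turn=[[0.8,0,0],[0,0,0],[0,0,0]], dp=[[0.1,-0.1,0.4],[0,0,0],[0,0,0]], gripper=[0.7,0.75,0.78], grip_force=30)

```text
clock: 3.8
eef_pos: [494.2, -257.7, 119.7]
eef_rot: [0.505, 1.565, -1.021]
wrist_force: [0.1, -0.2, 0.2]
finger_gap: 21.1
```

```bash
python3 -c "
from h import *
p,r,s=pose();print(p,s['finger_gap'],s['wrist_force'])
plan([493.5,-257,118],down(-87.35),1)
z=snap('wrist','w3')
cv2.imwrite('pics/w3c.png',z['p'][100:400,150:480,::-1])"
```

```text
[ 494.17088693 -257.71948607  119.73857962] 21.106494874333855 [ 0.12461574 -0.15700446  0.20582802]
turn/row [-0.09, 0.27, -0.15]
dp [[0.17, -0.06, -0.08]]
```

View pics/w3c.png

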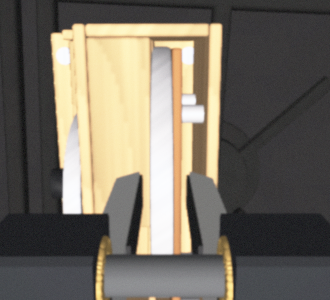

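Request:
jog_arm(turn=[[0,0,0],[0,0,0],[0,0,0],[0,0,0]], dp=[[0.1,0,0],[0,0,0],[0,0,0],[0,0,0]], gripper=[1,1,1,1], grip_force=60)

```text
clock: 4.35
eef_pos: [494.2, -257.2, 118.6]
eef_rot: [0.537, 1.566, -0.989]
wrist_force: [-0.7, 0.8, 0.9]
finger_gap: 9.6
```

```bash
python3 -c "
from h import *
p,r,s=pose();print(p,s['finger_gap'],s['wrist_force'],s['moment'])
import numpy as np
a=np.radians(2.65);plan(p-56*np.array([np.cos(a),np.sin(a),0]),down(-87.35),8)"
```

```text
[ 494.15624036 -257.18668598  118.56702233] 9.642480793534785 [-0.68172907  0.84037722  0.90370943] [0.29949001 0.20759895 0.08218279]
turn/row [-0.01, 0.03, -0.02]
dp [[-0.0, -0.7, 0.0], [-0.0, -0.7, 0.0], [-0.0, -0.7, 0.0], [-0.0, -0.7, 0.0], [-0.0, -0.7, 0.0], [-0.0, -0.7, 0.0], [-0.0, -0.7, 0.0], [-0.0, -0.7, 0.0]]
```

Gripped (gap 9.6 mm). Slide toward the robot.

Request:
jog_arm(turn=[[0,0,0],[0,0,0],[0,0,0],[0,0,0],[0,0,0]], dp=[[0,-0.7,0],[0,-0.7,0],[0,-0.7,0],[0,-0.7,0],[0,0,0]], gripper=[1,1,1,1,1])

```text
clock: 4.97
eef_pos: [467.1, -257.9, 118.6]
eef_rot: [1.179, 1.561, -0.347]
wrist_force: [-1.2, 0.5, -0.3]
finger_gap: 9.7
```

```bash
python3 -c "
from h import *
p,r,s=pose();print(p,s['finger_gap'],s['wrist_force'],s['moment'])
z=snap('wrist','w4')
cv2.imwrite('pics/w4c.png',z['p'][100:400,150:480,::-1])
z=snap('scene','s4')
cv2.imwrite('pics/s4c.png',cv2.resize(z['p'][200:390,250:450,::-1],None,fx=3,fy=3))"
```

```text
[ 467.120511   -257.89528116  118.61652659] 9.659547876260469 [-1.22714335  0.54669732 -0.31780895] [0.43658857 0.30299434 0.06777939]
```

View pics/s4c.png

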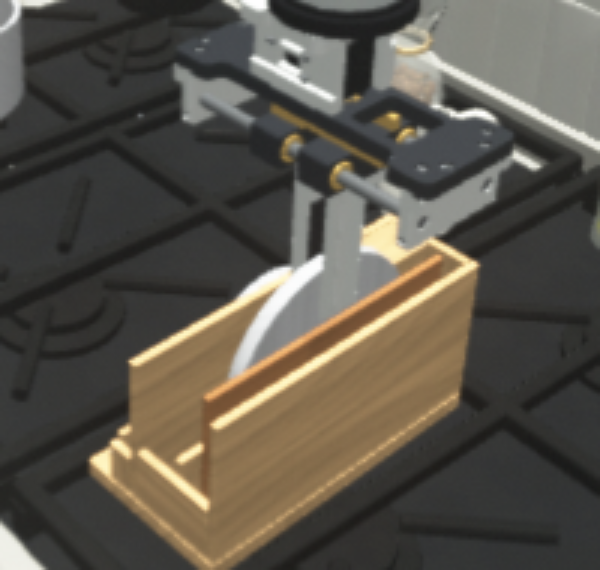

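Request:
jog_arm(turn=[[0,0,0],[0,0,0],[0,0,0],[0,0,0],[0,0,0]], dp=[[0,-0.7,0],[0,-0.7,0],[0,-0.7,0],[0,-0.6,0],[0,0,0]], gripper=[1,1,1,1,1])

```text
clock: 5.7
eef_pos: [441.4, -259.1, 118.7]
eef_rot: [1.254, 1.556, -0.271]
wrist_force: [0.0, -0.1, -0.9]
finger_gap: 9.9
```

```bash
python3 -c "
from h import *
p,r,s=pose();print(p,s['finger_gap'],s['wrist_force'],s['moment'])
z=snap('wrist','w5')
cv2.imwrite('pics/w5c.png',cv2.resize(z['p'][100:400,150:480,::-1],None,fx=1.8,fy=1.8))
z=snap('scene','s5')
C=cloud(z)
hsv=cv2.cvtColor(z['p'],cv2.COLOR_RGB2HSV)
m=(hsv[...,1]<40)&(hsv[...,2]>90)&(C[...,2]>115)&(C[...,2]<160)&(C[...,1]<-230)&(C[...,1]>-275)&(C[...,0]>350)&(C[...,0]<600)
P=C[m];print(P.min(0),P.max(0))
cv2.imwrite('pics/s5c.png',cv2.resize(z['p'][200:390,250:450,::-1],None,fx=3,fy=3))"
```

```text
[ 441.41212488 -259.08572086  118.65322446] 9.873717646018182 [ 0.04180411 -0.09020467 -0.92740652] [0.51832819 0.08313188 0.09159325]
[ 377.99047995 -274.99923686  115.03593226] [ 496.68763271 -241.42052529  159.57489488]
```

View pics/w5c.png

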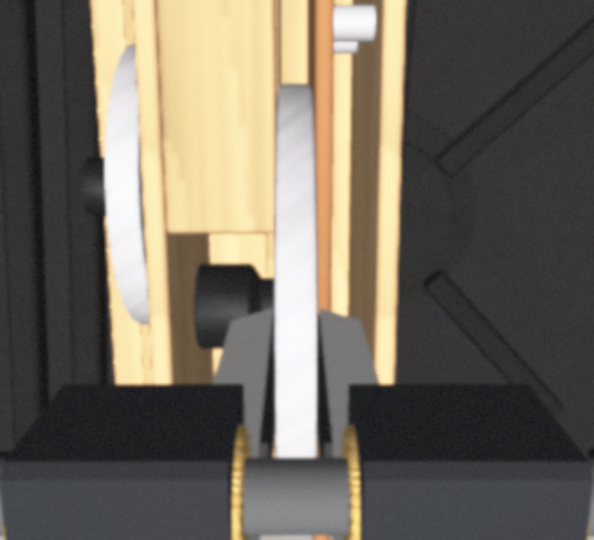

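View pics/s5c.png

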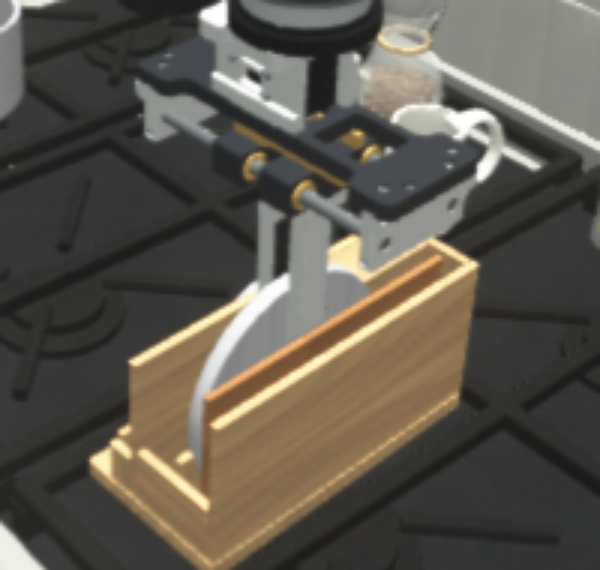

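Request:
jog_arm(turn=[[0,0,0],[0,0,0],[0,0,0],[0,0,0],[0,0,0],[0,0,0]], dp=[[-0.8,0,0],[-1,0,0],[-1.2,0,0],[-1.2,0,0],[-1.2,0,0],[0,0,0]], gripper=[1,1,1,1,1,1])

```text
clock: 6.55
eef_pos: [439.9, -258.9, 175.8]
eef_rot: [1.187, 1.559, -0.338]
wrist_force: [-1.7, 1.3, 2.1]
finger_gap: 9.6
```

```bash
python3 -c "
from h import *
p,r,s=pose();print(p,s['finger_gap'],s['wrist_force'],s['moment'],r.as_matrix().round(3))
z=snap('scene','s6')
cv2.imwrite('pics/s6c.png',cv2.resize(z['p'][180:390,250:450,::-1],None,fx=2.8,fy=2.8))"
```

```text
[ 439.86279262 -258.92883206  175.75191686] 9.636678265973494 [-1.71367111  1.32956577  2.05290366] [0.09502697 0.48555087 0.01407118] [[ 0.011  0.999  0.046]
 [-0.004  0.046 -0.999]
 [-1.     0.011  0.004]]
```

View pics/s6c.png

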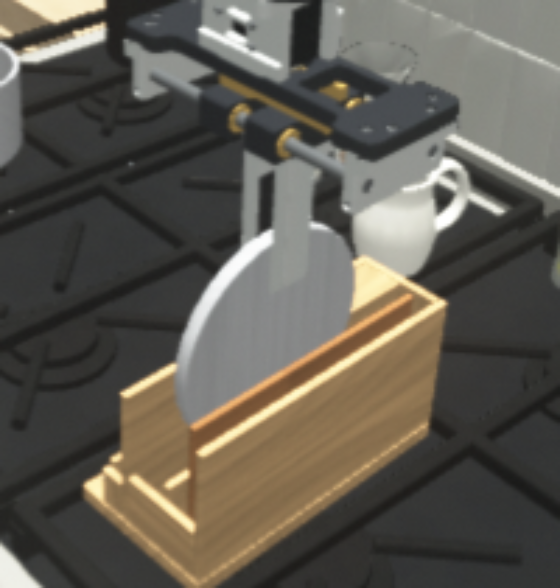

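Request:
jog_arm(turn=[[0,0,0],[0,0,0],[0,0,0],[0,0,0],[0,0,0],[0,0,0]], dp=[[-1.2,0,0],[-1.4,0,0],[-1.5,0,0],[-2,0,0],[-2.5,0,0],[0,0,0]], gripper=[1,1,1,1,1,1])

```text
clock: 7.35
eef_pos: [439.4, -258.2, 268.4]
eef_rot: [1.224, 1.556, -0.301]
wrist_force: [-0.2, 0.4, -2.5]
finger_gap: 9.6
```

```bash
cat >> h.py <<'E'
def tilt(beta,th):
    b=np.radians(beta);t=np.radians(th); r=np.array([np.cos(b),np.sin(b),0]);k=np.array([0,0,1.])
    x=-np.cos(t)*r-np.sin(t)*k; z=np.sin(t)*r-np.cos(t)*k
    return R.from_matrix(np.c_[x,np.cross(z,x),z])
E
python3 -c "
from h import *
p,r,s=pose();print(p,s['finger_gap'],s['wrist_force'],s['joints'].round(3))
t=load('pics/top0.npz');C=cloud(t)
for xy in [(300,-70),(320,-70),(335,-70),(350,-70),(400,-70),(330,0)]:
    u=proj(t,[[*xy,0]])[0].round().astype(int); print(xy,u,t['p'][u[1],u[0]],C[u[1],u[0]].round(1))
for n,uv in dict(salt=(340,180),cream=(386,205)).items(): print(n,onplane(t,[uv],85))
m=(C[...,2]>60)&(C[...,2]<100)&(C[...,0]>600)&(C[...,0]<800)&(C[...,1]>-200)&(C[...,1]<100);P=C[m];print(np.percentile(P,[1,50,99],axis=0).round())
plan([440,-150,260],down(-10),9)
z=snap('scene','s7')
cv2.imwrite('pics/s7c.png',cv2.resize(z['p'][130:390,200:450,::-1],None,fx=2.2,fy=2.2))"
```

```text
[ 439.43770523 -258.20528367  268.36157687] 9.578817926088764 [-0.18365405  0.4219744  -2.51799969] [-0.605  0.158  1.549  0.004  1.421  0.919]
(300, -70) [301 358] [236 233 227] [302.2 -67.4 -43.7]
(320, -70) [305 350] [53 50 49] [320.8 -70.6  -3.6]
(335, -70) [307 344] [61 58 59] [339.  -67.2 -41.6]
(350, -70) [310 338] [60 57 58] [355.5 -68.  -42.1]
(400, -70) [318 319] [54 54 53] [406.4 -67.4 -40.8]
(330, 0) [280 334] [53 51 50] [330.8  -0.7   1.3]
salt [[722.65725096  12.48644052  85.        ]]
cream [[ 706.67947785 -114.68070004   85.        ]]
[[ 674. -146.   61.]
 [ 724. -107.   80.]
 [ 738.   31.   90.]]
turn/row [-8.59, 0.09, -0.05]
dp [[0.09, 0.06, -1.2], [0.09, 0.24, -1.18], [0.09, 0.41, -1.13], [0.09, 0.58, -1.05], [0.09, 0.73, -0.96], [0.09, 0.86, -0.84], [0.09, 0.98, -0.7], [0.09, 1.07, -0.54], [0.09, 1.14, -0.38]]
```

View pics/s7c.png

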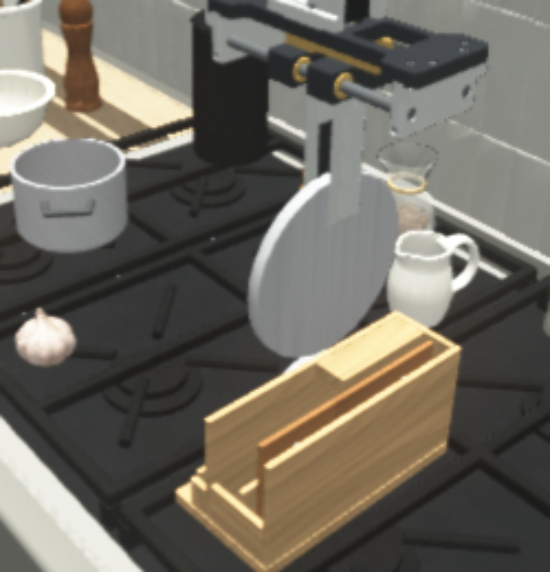

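```bash
python3 -c "
from h import *
H=np.full((450,850),np.nan)
for f in('top0','scene0'):
    C=cloud(load('pics/%s.npz'%f)); d=load('pics/%s.npz'%f)['d']
    P=C[(d>0)&(C[...,0]>300)&(C[...,0]<750)&(C[...,1]>-425)&(C[...,1]<425)]
    i=(750-P[:,0]).astype(int).clip(0,449); j=(425-P[:,1]).astype(int).clip(0,849)
    if f=='top0':
        for a in(0,1):
            for b in (0,1): H[(i+a).clip(0,449),(j+b).clip(0,849)]=P[:,2]
im=np.zeros((450,850,3),np.uint8)
im[np.abs(H)<12]=(0,255,0); im[H<-12]=(90,0,0); im[H>12]=(0,0,255)
for k in range(50,850,100): cv2.putText(im,str(425-k),(k,10),0,.35,(255,255,255)); cv2.line(im,(k,0),(k,449),(255,255,255),1)
for k in range(50,450,100): cv2.putText(im,str(750-k),(0,k),0,.35,(255,255,255)); cv2.line(im,(0,k),(849,k),(255,255,255),1)
cv2.imwrite('pics/hm.png',cv2.resize(im,(800,424),interpolation=cv2.INTER_NEAREST))"
```

```text
(no output)
```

View pics/hm.png

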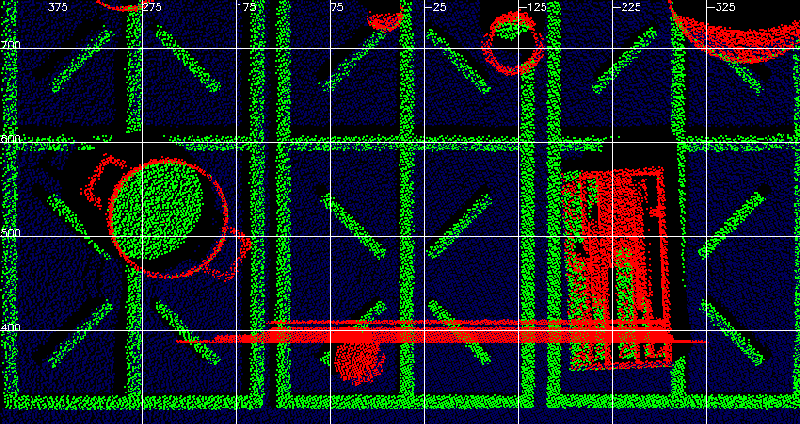

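```bash
python3 -c "
from h import *
plan([455,-7,262],down(0),10)"
```

```text
turn/row [-8.74, 0.07, -0.04]
dp [[0.04, 0.27, -2.5], [0.05, 0.65, -2.43], [0.05, 1.01, -2.3], [0.05, 1.35, -2.12], [0.05, 1.66, -1.89], [0.05, 1.92, -1.62], [0.05, 2.15, -1.31], [0.05, 2.32, -0.97], [0.05, 2.44, -0.6], [0.05, 2.5, -0.22]]
```

Request:
jog_arm(turn=[[-8.7,0,0],[-8.7,0,0],[-8.7,0,0],[-8.7,0,0],[-8.7,0,0],[-8.7,0,0],[-8.7,0,0],[-8.7,0,0]], dp=[[0,0.3,-2.5],[0,0.7,-2.4],[0,1.0,-2.3],[0,1.4,-2.1],[0,1.7,-1.9],[0,1.9,-1.6],[0,2.2,-1.3],[0,2.3,-1.0]], gripper=[1,1,1,1,1,1,1,1])

```text
clock: 8.4
eef_pos: [448.4, -50.6, 259.2]
eef_rot: [0.822, 1.567, 0.548]
wrist_force: [-0.3, 0.3, -2.7]
finger_gap: 9.7
```

Request:
jog_arm(turn=[[-8.7,0,0],[-8.7,0,0],[0,0,0],[0,0,0]], dp=[[0,2.4,-0.6],[0,2.5,-0.2],[0,0,0],[0,0,0]], gripper=[1,1,1,1])

```text
clock: 8.9
eef_pos: [448.7, 2.0, 256.2]
eef_rot: [2.083, 1.568, 2.124]
wrist_force: [0.1, 0.4, -3.5]
finger_gap: 9.9
```

```bash
python3 -c "
from h import *
p,r,s=pose();print(p,s['finger_gap'],s['wrist_force'],s['moment'].round(2),s['joints'].round(3),r.as_matrix().round(3).tolist())
snap('scene','s8');snap('wrist','w8')
Rt=tilt(0,35); c=np.array([447,-7,75.]); print((c-Rt.apply([36.6,0,0])))
rv=(r.inv()*Rt).as_rotvec(degrees=True);print(rv)"
```

```text
[448.73500083   1.98085133 256.16611688] 9.856929185826532 [ 0.13934395  0.41746108 -3.52137313] [-0.04  0.01  0.05] [-0.079  0.033  1.713  0.002  1.397 -0.121] [[-0.002, -0.041, 0.999], [0.003, 0.999, 0.041], [-1.0, 0.003, -0.001]]
[476.98096482  -7.          95.99289757]
[ 2.2631508  54.90362558  1.00285087]
```

View pics/s8.png

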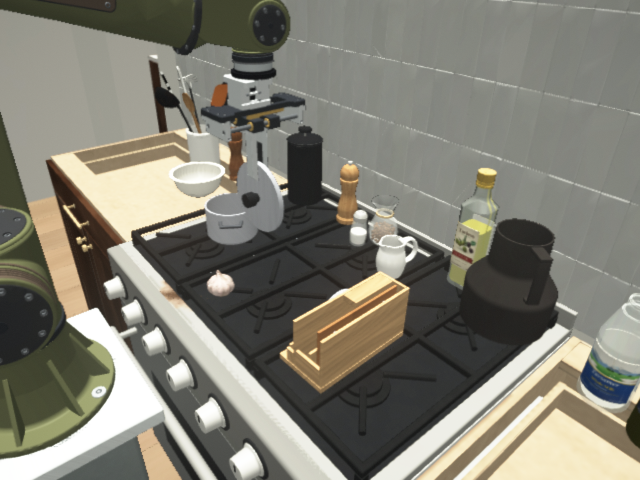

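View pics/w8.png

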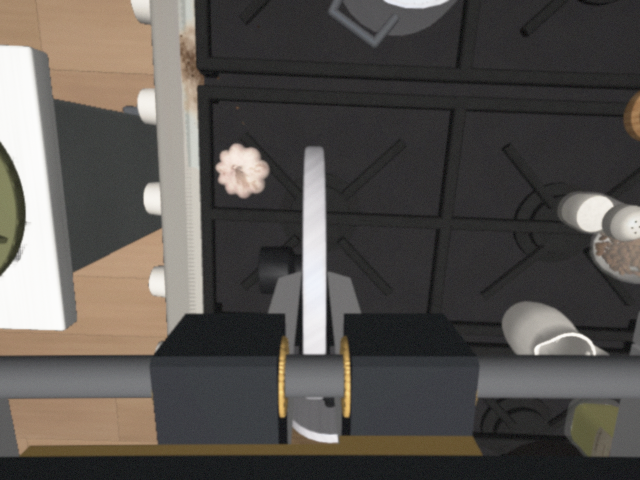

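```bash
python3 -c "
from h import *
plan([477,-7,120],tilt(0,35),7)"
```

```text
turn/row [0.32, 7.85, 0.14]
dp [[1.95, -0.15, 0.4], [1.87, -0.15, 0.66], [1.77, -0.15, 0.91], [1.62, -0.15, 1.15], [1.45, -0.14, 1.36], [1.25, -0.14, 1.54], [1.03, -0.13, 1.7]]
```

Request:
jog_arm(turn=[[0.3,7.9,0.1],[0.3,7.9,0.1],[0.3,7.9,0.1],[0.3,7.9,0.1],[0.3,7.9,0.1],[0.3,7.9,0.1],[0.3,7.9,0.1],[0,0,0]], dp=[[2.0,-0.2,0.4],[1.9,-0.2,0.7],[1.8,-0.2,0.9],[1.6,-0.2,1.2],[1.5,-0.2,1.4],[1.3,-0.2,1.5],[1.0,-0.2,1.7],[0,0,0]], gripper=[1,1,1,1,1,1,1,1])

```text
clock: 10.0
eef_pos: [478.6, -17.2, 112.7]
eef_rot: [-3.132, 0.582, 3.135]
wrist_force: [-0.1, 1.0, -3.0]
finger_gap: 9.2
```

```bash
python3 -c "
from h import *
p,r,s=pose();print(p,s['finger_gap'],s['wrist_force'],s['moment'].round(2),s['joints'].round(3),r.as_matrix().round(3).tolist())
snap('scene','s9')
plan([477,-7,80],tilt(0,35),3)"
```

```text
[478.5648732  -17.16603242 112.74035791] 9.231122779141382 [-0.05331872  0.9541116  -3.03608161] [-0.05 -0.86 -0.02] [-0.078  0.861  1.172 -0.07   2.095 -0.065] [[-0.836, 0.012, 0.549], [0.005, 1.0, -0.013], [-0.549, -0.008, -0.836]]
turn/row [-0.25, -0.44, -0.09]
dp [[0.71, 0.35, 0.93], [0.72, 0.34, 0.92], [0.73, 0.34, 0.92]]
```

View pics/s9.png

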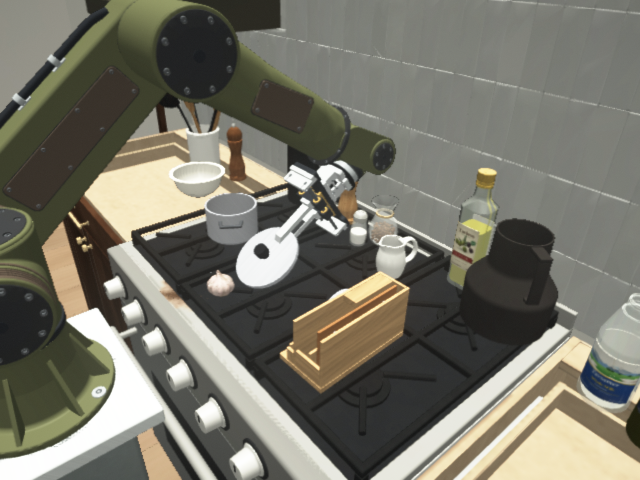

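Request:
jog_arm(turn=[[-0.3,-0.4,0],[-0.3,-0.4,0],[-0.2,-0.5,0],[0,0,0]], dp=[[0.8,0.35,1.1],[0.8,0.35,1.1],[0.8,0.35,1.1],[0,0,0]], gripper=[1,1,1,1])

```text
clock: 10.55
eef_pos: [479.4, -6.1, 76.2]
eef_rot: [3.138, 0.627, 3.136]
wrist_force: [-0.3, -0.2, -2.4]
finger_gap: 9.6
```

```bash
python3 -c "
from h import *
p,r,s=pose();print(p,s['finger_gap'],s['wrist_force'],s['moment'].round(2),r.as_matrix().round(3).tolist())
z=snap('scene','s10')
cv2.imwrite('pics/s10c.png',cv2.resize(z['p'][130:330,170:430,::-1],None,fx=3,fy=3))
C=cloud(z); hsv=cv2.cvtColor(z['p'],cv2.COLOR_RGB2HSV)
m=(hsv[...,1]<40)&(hsv[...,2]>120)&(C[...,0]>370)&(C[...,0]<530)&(abs(C[...,1]+7)<85)&(C[...,2]>-5)
P=C[m];print(len(P),P.min(0),P.max(0))"
```

```text
[479.44199964  -6.12523814  76.15606961] 9.572479576252679 [-0.30650676 -0.16056216 -2.4398274 ] [-0.04 -0.91 -0.  ] [[-0.81, 0.003, 0.587], [0.005, 1.0, 0.001], [-0.587, 0.003, -0.81]]
3336 [370.60352209 -77.46062121  13.66356944] [529.99416963  64.24918542 406.38633069]
```

View pics/s10c.png

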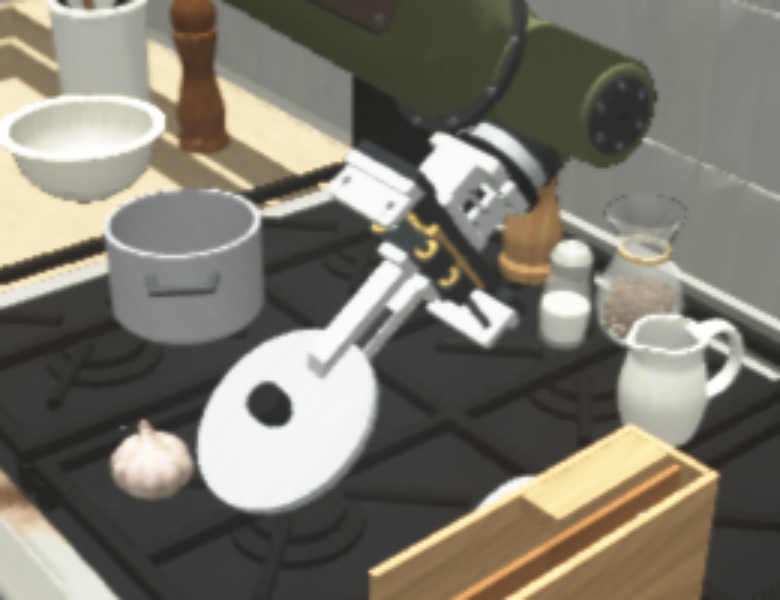

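Request:
jog_arm(turn=[[0,0,0],[0,0,0],[0,0,0]], dp=[[0.25,0,0.35],[0.2,0,0.3],[0,0,0]], gripper=[1,1,1])

```text
clock: 10.98
eef_pos: [480.3, -6.4, 68.9]
eef_rot: [3.138, 0.629, 3.136]
wrist_force: [0.5, -0.3, -2.7]
finger_gap: 9.9
```

Request:
jog_arm(turn=[[0,0,0],[0,0,0],[0,0,0]], dp=[[0.12,0,0.16],[0.12,0,0.16],[0,0,0]], gripper=[1,1,1])

```text
clock: 11.35
eef_pos: [480.5, -6.5, 66.1]
eef_rot: [3.138, 0.629, 3.136]
wrist_force: [0.2, 0.8, 1.9]
finger_gap: 9.4
```

```bash
python3 -c "
from h import *
p,r,s=pose();print(p,s['finger_gap'],s['wrist_force'],s['moment'].round(2),r.as_matrix().round(3).tolist())
z=snap('scene','s11')
cv2.imwrite('pics/s11c.png',cv2.resize(z['p'][180:330,200:400,::-1],None,fx=4,fy=4))"
```

```text
[480.52658043  -6.45556067  66.08738483] 9.415198073463468 [0.22813953 0.78724476 1.91344526] [-0.08  0.07 -0.02] [[-0.809, 0.004, 0.588], [0.005, 1.0, 0.0], [-0.588, 0.003, -0.809]]
```

View pics/s11c.png

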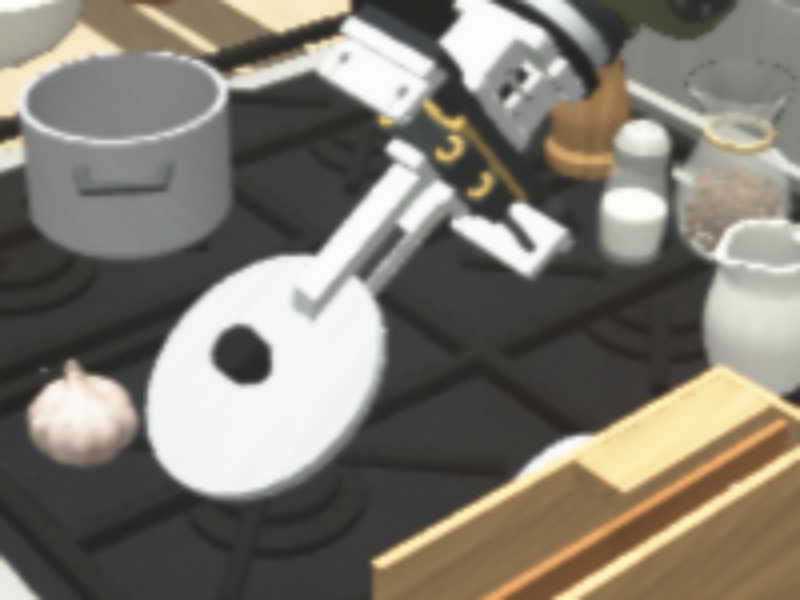

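Request:
jog_arm(turn=[[0,0,0],[0,0,0],[0,0,0],[0,0,0]], dp=[[0,0,0],[0,0,0],[0,0,0],[0,0,0]], gripper=[0.88,0.82,0.76,0.7], grip_force=20)

```text
clock: 11.9
eef_pos: [480.5, -6.5, 65.7]
eef_rot: [3.138, 0.629, 3.136]
wrist_force: [0.7, 0.8, -1.3]
finger_gap: 27.5
```

```bash
python3 -c "
from h import *
p,r,s=pose();print(p,s['finger_gap'],s['wrist_force'],s['moment'].round(2))
z=snap('scene','s12')
cv2.imwrite('pics/s12c.png',cv2.resize(z['p'][180:330,200:400,::-1],None,fx=4,fy=4))"
```

```text
[480.54237586  -6.47571207  65.66405641] 27.503072689538715 [ 0.73033145  0.81835653 -1.33978698] [-0.04 -0.52 -0.02]
```

View pics/s12c.png

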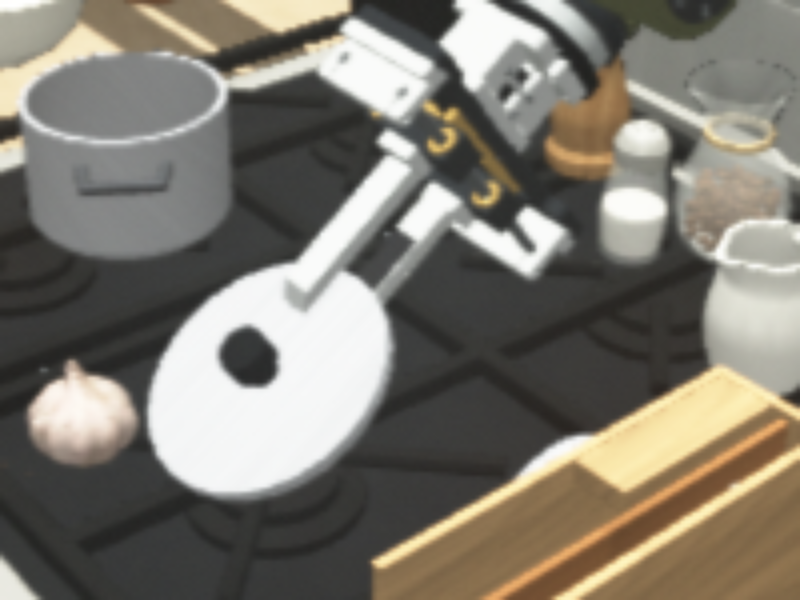

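The lid rests on the lower finger and its far edge, not sliding (rim bottom still at about (230,498) in the crop). Continue opening.

Request:
jog_arm(turn=[[0,0,0],[0,0,0],[0,0,0],[0,0,0],[0,0,0],[0,0,0],[0,0,0],[0,0,0]], dp=[[0,0,0],[0,0,0],[0,0,0],[0,0,0],[0,0,0],[0,0,0],[0,0,0],[0,0,0]], gripper=[0.62,0.54,0.46,0.38,0.3,0.2,0.1,0])

```text
clock: 12.95
eef_pos: [480.3, -6.5, 65.5]
eef_rot: [3.138, 0.628, 3.136]
wrist_force: [0.1, -1.1, -2.2]
finger_gap: 91.2
```

```bash
python3 -c "
from h import *
p,r,s=pose();print(p,s['finger_gap'],s['wrist_force'],s['moment'].round(2))
z=snap('scene','s13')
cv2.imwrite('pics/s13c.png',cv2.resize(z['p'][180:330,200:400,::-1],None,fx=4,fy=4))"
```

```text
[480.31450661  -6.45875075  65.45864273] 91.19251065133089 [ 0.07547894 -1.10596226 -2.24649149] [-0.1  -0.49 -0.  ]
```

View pics/s13c.png

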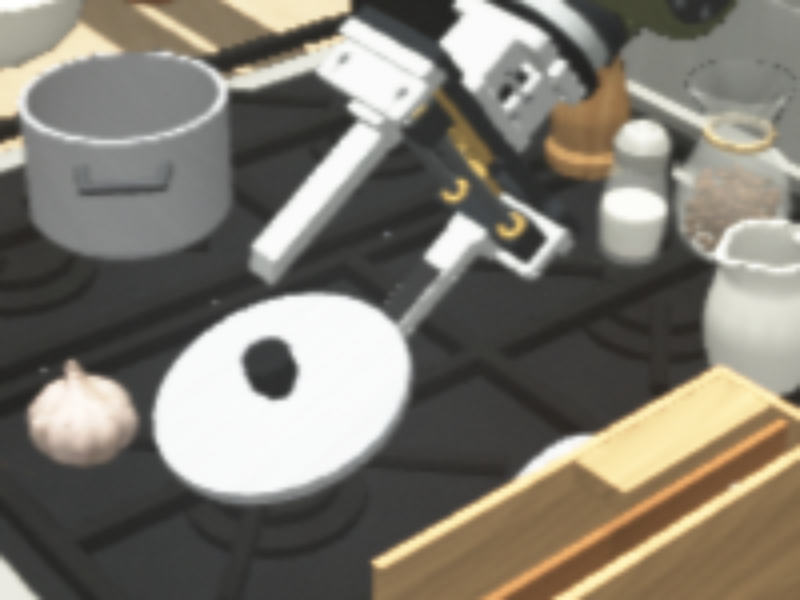

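```bash
python3 -c "
from h import *
z=load('pics/s13.npz');C=cloud(z)
for u,v in [(335,244),(341,240),(332,247),(350,205),(356,225),(358,243),(345,190)]: print((u,v),C[v,u].round())
"
```

```text
(335, 244) [610. -42.  72.]
(341, 240) [630. -39.  74.]
(332, 247) [602. -41.  67.]
(350, 205) [790. 102.  54.]
(356, 225) [726.  12.  56.]
(358, 243) [728.   3.   9.]
(345, 190) [637. -36. 192.]
```

Request:
jog_arm(turn=[[0,0,0],[0,0,0],[0,0,0]], dp=[[0.4,0,0.55],[0.4,0,0.55],[0,0,0]], gripper=[0,0,0])

```text
clock: 13.38
eef_pos: [480.4, -6.4, 50.6]
eef_rot: [3.138, 0.629, 3.136]
wrist_force: [0.2, 0.5, -1.3]
finger_gap: 94.3
```

Request:
jog_arm(turn=[[0,0,0],[0,0,0],[0,0,0],[0,0,0],[0,0,0]], dp=[[-0.8,0,0.6],[-0.8,0,0.6],[-0.8,0,0.6],[-0.8,0,0.6],[0,0,0]], gripper=[0,0,0,0,0])

```text
clock: 14.0
eef_pos: [521.0, -6.5, 50.0]
eef_rot: [3.138, 0.626, 3.136]
wrist_force: [-0.4, 0.2, -0.2]
finger_gap: 94.2
```

```bash
python3 -c "
from h import *
p,r,s=pose();print(p,s['finger_gap'],s['wrist_force'],s['moment'].round(2))
z=snap('scene','s14')
cv2.imwrite('pics/s14c.png',cv2.resize(z['p'][180:330,200:400,::-1],None,fx=4,fy=4))"
```

```text
[520.96389259  -6.54111518  50.0142927 ] 94.21865553396243 [-0.39159247  0.15554088 -0.17712924] [-0.08 -0.32  0.02]
```

View pics/s14c.png

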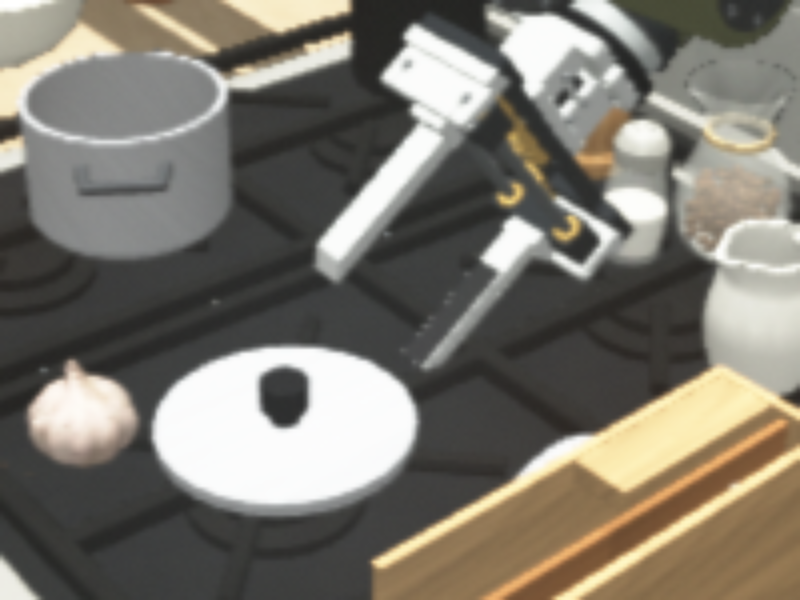

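Request:
jog_arm(turn=[[0,0,0],[0,0,0],[0,0,0],[0,0,0],[0,0,0],[0,0,0]], dp=[[-0.6,0,0.45],[-0.6,0,-0.8],[-1.8,0,-2.4],[-2.4,0,-3.2],[-2.4,0,-3.2],[0,0,0]], gripper=[0,0,0,0,0,0])

```text
clock: 14.8
eef_pos: [530.2, -6.9, 176.5]
eef_rot: [3.138, 0.627, 3.136]
wrist_force: [0.5, 0.0, 0.2]
finger_gap: 93.8
```

```bash
python3 -c "
from h import *
p,r,s=pose();print(p,s['finger_gap'],s['wrist_force'],s['joints'].round(2))
z=snap('scene','s15');t=snap('top','t15')
C=cloud(z)
for n,q in (('s',z),('t',t)):
    C=cloud(q);hsv=cv2.cvtColor(q['p'],cv2.COLOR_RGB2HSV)
    m=(hsv[...,1]<45)&(hsv[...,2]>150)&(abs(C[...,2]-8)<12)&(C[...,0]>350)&(C[...,0]<600)&(abs(C[...,1]+7)<110)
    cs,_=cv2.findContours(m.astype(np.uint8),cv2.RETR_EXTERNAL,cv2.CHAIN_APPROX_NONE); c=max(cs,key=cv2.contourArea).reshape(-1,2)
    P=onplane(q,c,10); A=np.c_[2*P[:,:2],np.ones(len(P))]; k=np.linalg.lstsq(A,(P[:,:2]**2).sum(1),rcond=None)[0]
    M=C[m];pl=np.linalg.lstsq(np.c_[M[:,:2]-[460,-7],np.ones(len(M))],M[:,2],rcond=None)[0]
    print(n,len(c),'centre',k[:2],np.sqrt(k[2]+k[0]**2+k[1]**2),'plane',pl)
    kn=(q['p'].max(-1)<70)&(C[...,2]>20)&(C[...,2]<45)&(C[...,0]>400)&(C[...,0]<520)&(abs(C[...,1]+7)<50)
    print('knob',kn.sum(),C[kn].mean(0), np.percentile(C[kn],[2,98],axis=0).round(1).tolist())
"
```

```text
[530.15792785  -6.92809023 176.48534179] 93.77730998878062 [0.46802528 0.02496549 0.1960363 ] [-0.06  0.88  0.95 -0.06  2.25 -0.07]
s 153 centre [459.6167845   -8.96489064] 69.36192791684937 plane [4.64689256e-04 4.09028752e-03 9.75358459e+00]
knob 109 [457.0801328  -13.08649756  31.71047746] [[447.4, -20.7, 20.9], [469.0, -0.1, 37.9]]
t 119 centre [463.04761876 -33.29545418] 47.45949975588832 plane [ 2.14194914e-04 -9.95530905e-04  9.21872250e+00]<string>:14: RuntimeWarning: Mean of empty slice.
  ret = um.true_divide(
Traceback (most recent call last):
IndexError: index -1 is out of bounds for axis 0 with size 0
```

```bash
python3 -c "
from h import *
plan([459,-8.5,180],down(0),7)"
```

```text
turn/row [-0.02, -7.77, -0.04]
dp [[0.76, -0.03, -0.66], [0.66, -0.03, -0.76], [0.56, -0.03, -0.84], [0.44, -0.02, -0.91], [0.31, -0.02, -0.96], [0.18, -0.02, -0.99], [0.04, -0.02, -1.01]]
```

Request:
jog_arm(turn=[[0,-7.8,0],[0,-7.8,0],[0,-7.8,0],[0,-7.8,0],[0,-7.8,0],[0,-7.8,0],[0,-7.6,0],[0,0,0]], dp=[[0.7,0,-0.7],[0.6,0,-0.8],[0.5,0,-0.8],[0.4,0,-0.9],[0.3,0,-1.0],[0.2,0,-1.0],[0,0,-1.0],[0,0,0]], gripper=[0,0,0.1,0.2,0.3,0.3,0.3,0.3])

```text
clock: 15.9
eef_pos: [453.5, -6.3, 170.8]
eef_rot: [0.374, 1.559, 0.369]
wrist_force: [-0.3, -0.2, -0.3]
finger_gap: 65.7
```

```bash
python3 -c "
from h import *
p,r,s=pose();print(p,s['finger_gap'],s['wrist_force'],r.as_matrix().round(3).tolist())
z=snap('wrist','w16');q=z
C=cloud(q)
kn=(q['p'].max(-1)<75)&(C[...,2]>24)&(C[...,2]<45)&(abs(C[...,0]-459)<40)&(abs(C[...,1]+8)<40)
P=C[kn];print('knob',kn.sum(),P.mean(0), P.min(0),P.max(0))
plan([459,-8.5,180],down(0),1)
"
```

```text
[453.54998181  -6.25652546 170.81359306] 65.68928565883833 [-0.2695576  -0.21613644 -0.28923554] [[0.011, 0.005, 1.0], [0.004, 1.0, -0.005], [-1.0, 0.004, 0.011]]
knob 698 [463.31350582  -6.39195626  35.83959393] [451.29945527 -19.06236583  28.50504671] [475.50203534   6.72957011  38.39024479]
turn/row [-0.27, 0.54, -0.24]
dp [[-0.91, -0.21, 0.48]]
```

View pics/w16.png

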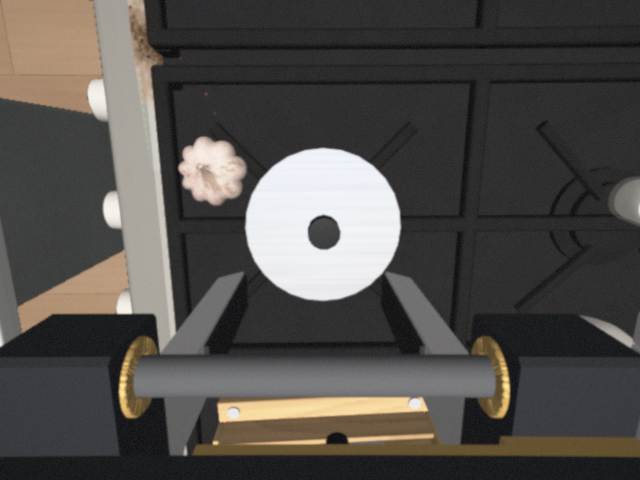

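```bash
cat >> h.py <<'E'
def circ(P):
    A=np.c_[2*P[:,:2],np.ones(len(P))]; k=np.linalg.lstsq(A,(P[:,:2]**2).sum(1),rcond=None)[0]
    return k[:2],np.sqrt(k[2]+k[0]**2+k[1]**2)
E
python3 -c "
from h import *
q=load('pics/w16.npz');hsv=cv2.cvtColor(q['p'],cv2.COLOR_RGB2HSV)
m=((hsv[...,1]<45)&(hsv[...,2]>150)).astype(np.uint8);m[310:]=0;m[:,:235]=0;m[:,420:]=0
cs,_=cv2.findContours(m,cv2.RETR_EXTERNAL,cv2.CHAIN_APPROX_NONE); c=max(cs,key=cv2.contourArea).reshape(-1,2)
print(circ(onplane(q,c,10)))
k=(q['p'].max(-1)<100).astype(np.uint8);k[:200]=0;k[265:]=0;k[:,:290]=0;k[:,360:]=0
cs,_=cv2.findContours(k,cv2.RETR_EXTERNAL,cv2.CHAIN_APPROX_NONE); c=max(cs,key=cv2.contourArea).reshape(-1,2)
print(circ(onplane(q,c,34)))
plan([461.5,-7.5,100],down(0),3)
"
```

```text
(array([463.52627242,  -7.24123501]), np.float64(69.10122744022424))
(array([463.36539656,  -6.5328921 ]), np.float64(13.130900107680723))
turn/row [-0.09, 0.18, -0.08]
dp [[2.36, -0.05, 0.22], [2.36, -0.05, 0.22], [2.36, -0.04, 0.23]]
```

Request:
jog_arm(turn=[[-0.1,0.2,-0.1],[-0.1,0.2,-0.1],[-0.1,0.2,0],[0,0,0],[0,0,0]], dp=[[2.5,0,0.3],[2.5,0,0.3],[2.5,0,0.3],[0,0,0],[0,0,0]], gripper=[0.3,0.3,0.3,0.3,0.3])

```text
clock: 16.58
eef_pos: [465.5, -6.3, 91.6]
eef_rot: [3.046, 1.558, 3.047]
wrist_force: [0.3, 0.3, -1.0]
finger_gap: 65.8
```

```bash
python3 -c "
from h import *
p,r,s=pose();print(p,s['finger_gap'],s['wrist_force'],r.as_matrix().round(3).tolist())
q=snap('wrist','w17')
C=cloud(q)
kn=(q['p'].max(-1)<75)&(C[...,2]>30)&(C[...,2]<45)&(abs(C[...,0]-461)<40)&(abs(C[...,1]+8)<40)
P=C[kn];print('knob',kn.sum(),P.mean(0), P.min(0),P.max(0))
plan([463,-7,15],down(0),5)
"
```

```text
[465.50971116  -6.2522937   91.55615837] 65.77023198124404 [ 0.34208135  0.30238088 -1.02697771] [[-0.012, -0.001, 1.0], [0.001, 1.0, 0.001], [-1.0, 0.001, -0.012]]
knob 1360 [463.76412262  -5.96411624  35.90718104] [451.33781211 -19.82496551  30.01634894] [476.04499495   6.74948338  38.4310822 ]
turn/row [0.01, -0.14, -0.01]
dp [[1.53, -0.02, -0.03], [1.53, -0.02, -0.03], [1.53, -0.02, -0.04], [1.53, -0.02, -0.04], [1.53, -0.02, -0.05]]
```

View pics/w17.png

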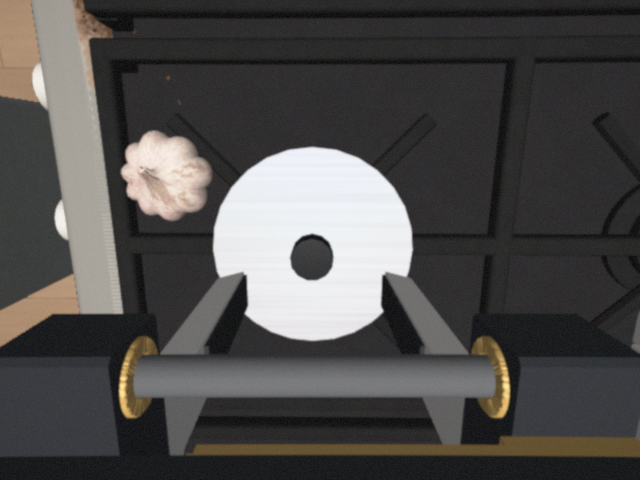

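Request:
jog_arm(turn=[[0,-0.3,0],[0,-0.3,0],[0,-0.1,0],[0,0,0],[0,0,0],[0,0,0]], dp=[[2.0,0,0],[2.0,0,-0.1],[2.0,0,-0.1],[1.0,0,0],[0.4,0,0],[0,0,0]], gripper=[0.4,0.4,0.45,0.5,0.5,0.5])

```text
clock: 17.38
eef_pos: [466.5, -6.5, 20.6]
eef_rot: [0.052, 1.563, 0.052]
wrist_force: [-0.3, -1.2, -0.3]
finger_gap: 47.0
```

```bash
python3 -c "
from h import *
p,r,s=pose();print(p,s['finger_gap'],s['wrist_force'],r.as_matrix().round(3).tolist())
plan([463.5,-6.5,15],down(0),1)
"
```

```text
[466.53073493  -6.48780603  20.56402355] 47.008075916762344 [-0.31933099 -1.2344037  -0.29419015] [[0.008, -0.0, 1.0], [0.0, 1.0, 0.0], [-1.0, 0.0, 0.008]]
turn/row [0.03, 0.44, -0.02]
dp [[0.55, -0.0, -0.31]]
```

Request:
jog_arm(turn=[[0,0.4,0],[0,0,0],[0,0,0],[0,0,0],[0,0,0],[0,0,0],[0,0,0]], dp=[[0.4,0,-0.3],[0.2,0,0],[0,0,0],[0,0,0],[0,0,0],[0,0,0],[0,0,0]], gripper=[0.55,0.6,0.65,0.7,0.8,1,1], grip_force=30)

```text
clock: 18.25
eef_pos: [463.7, -6.5, 15.2]
eef_rot: [0.214, 1.57, 0.214]
wrist_force: [-0.6, -0.2, 0.0]
finger_gap: 27.2
```

```bash
python3 -c "
from h import *
p,r,s=pose();print(p,s['finger_gap'],s['wrist_force'],s['moment'],r.as_matrix().round(3).tolist())
q=snap('wrist','w18')
hsv=cv2.cvtColor(q['p'],cv2.COLOR_RGB2HSV)
z=snap('scene','s18')
cv2.imwrite('pics/s18c.png',cv2.resize(z['p'][180:330,200:400,::-1],None,fx=4,fy=4))
"
```

```text
[463.72208527  -6.51914292  15.24558869] 27.206323355943244 [-0.5666763  -0.16166371  0.00270138] [-0.00815498  0.21734555  0.02291418] [[0.001, -0.001, 1.0], [0.0, 1.0, 0.001], [-1.0, 0.0, 0.001]]
```

View pics/s18c.png

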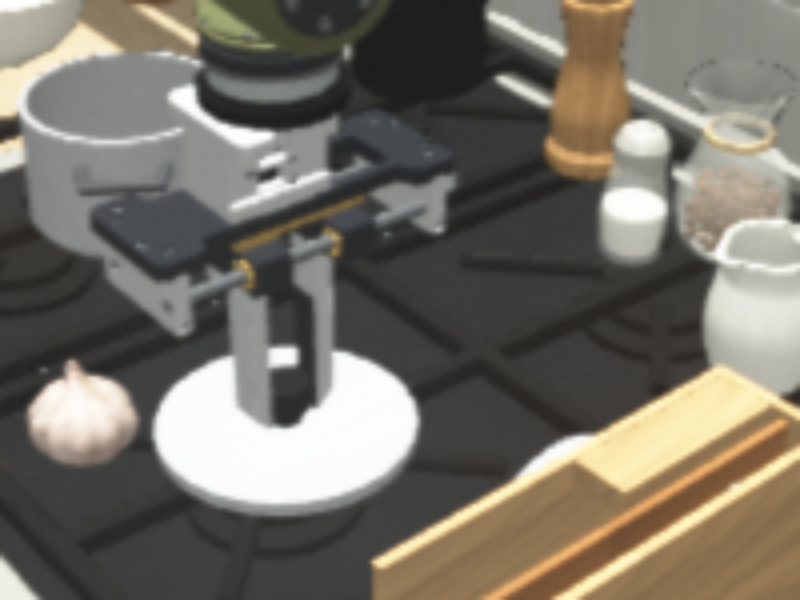

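View pics/w18.png

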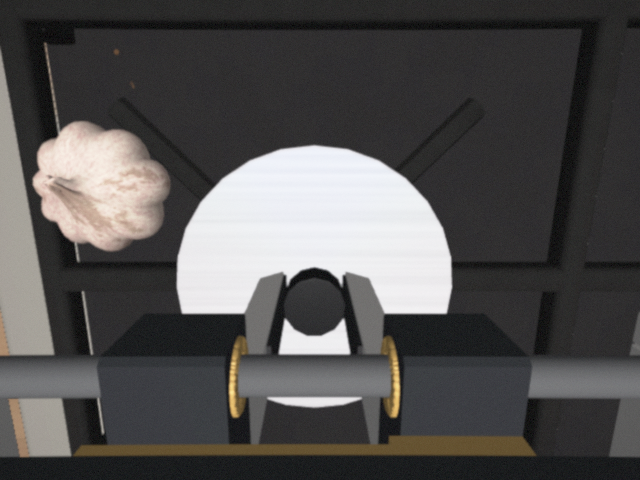

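Request:
jog_arm(turn=[[0,0,0],[0,0,0],[0,0,0],[0,0,0],[0,0,0],[0,0,0],[0,0,0],[0,0,0]], dp=[[-0.5,0,0],[-1.5,0,0],[-3,0,0],[-4,0,0.5],[-4,2,1],[-2,3,1.5],[0,3,1.5],[0,0,0]], gripper=[1,1,1,1,1,1,1,1])

```text
clock: 19.35
eef_pos: [509.2, 75.7, 177.1]
eef_rot: [0.215, 1.565, 0.215]
wrist_force: [-0.6, 0.0, -3.7]
finger_gap: 27.1
```

```bash
python3 -c "
from h import *
p,r,s=pose();print(p,s['finger_gap'],s['wrist_force'],s['moment'],r.as_matrix().round(3).tolist())
q=snap('wrist','w19');snap('scene','s19')
"
```

```text
[509.17180302  75.67851759 177.06448138] 27.050664606638975 [-0.57657096  0.02849445 -3.7224015 ] [-0.07483626  0.07552912 -0.01138257] [[0.005, 0.001, 1.0], [0.001, 1.0, -0.001], [-1.0, 0.001, 0.005]]
```

View pics/w19.png

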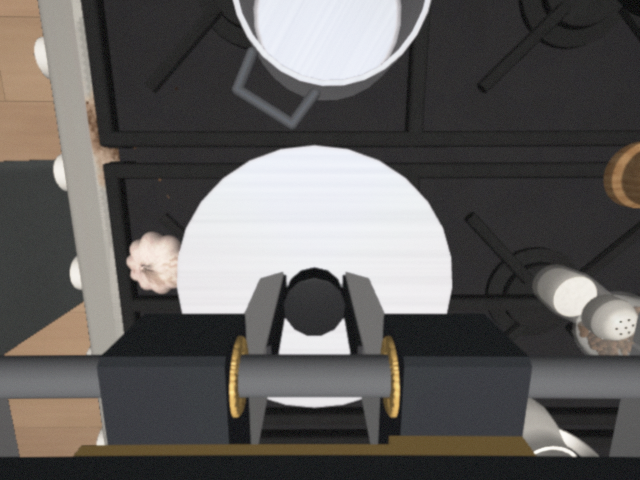

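View pics/s19.png

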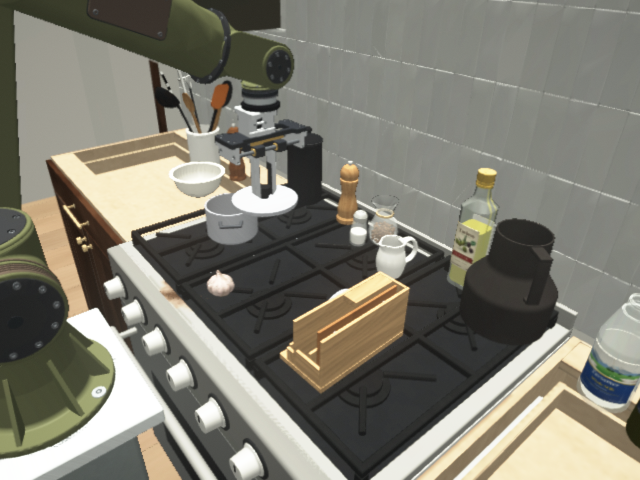

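```bash
cat > pot.py <<'E'
from h import *
from scipy.optimize import least_squares
import sys
q=load(f'pics/{sys.argv[1]}.npz');p=np.array(eval(sys.argv[2]))
C=cloud(q)
m=(abs(C[...,2]-85)<4)&(np.hypot(C[...,0]-520,C[...,1]-248)<80)&(q['d']>0)
P=C[m]; 
f=least_squares(lambda c:np.hypot(P[:,0]-c[0],P[:,1]-c[1])-62,[520,248],loss='soft_l1')
print('pot depth',len(P),f.x,np.abs(f.fun).mean(),P[:,2].mean())
# rim pixels brighter: cast rim mask pixels to z=85 plane
hsv=cv2.cvtColor(q['p'],cv2.COLOR_RGB2HSV)
vu=np.argwhere(m); Q=onplane(q,vu[:,::-1],85)
f=least_squares(lambda c:np.hypot(Q[:,0]-c[0],Q[:,1]-c[1])-62,[520,248],loss='soft_l1');print('pot plane',f.x,np.abs(f.fun).mean())
# lid disc: top face z = tcpz-5.2
l=((hsv[...,1]<45)&(hsv[...,2]>150)&(abs(C[...,2]-(p[2]-5.2))<8)&(q['d']>0)).astype(np.uint8)
cs,_=cv2.findContours(l,cv2.RETR_EXTERNAL,cv2.CHAIN_APPROX_NONE); c=max(cs,key=cv2.contourArea).reshape(-1,2); c=c[c[:,1]<300]
L=onplane(q,c,p[2]-5.2); 
f=least_squares(lambda k:np.hypot(L[:,0]-k[0],L[:,1]-k[1])-70,p[:2],loss='soft_l1');print('lid-tcp',f.x-p[:2],np.abs(f.fun).mean())
M=C[(l>0)];pl=np.linalg.lstsq(np.c_[M[:,:2]-p[:2],np.ones(len(M))],M[:,2],rcond=None)[0];print('lid plane',pl)
E
python3 pot.py w19 "[509.2,75.7,177.1]"
```

```text
pot depth 1837 [520.94059175 246.69593053] 1.056237023278246 84.81083358363418
pot plane [520.94549177 246.70015262] 1.0785310219430135
lid-tcp [ 0.50178304 -2.38744986] 14.902875596133471
lid plane [5.63914678e-03 9.38663896e-04 1.71847830e+02]
```

```bash
sed -i 's/c=c\[c\[:,1\]<300\]/c=cv2.convexHull(c).reshape(-1,2); c=c[c[:,1]<275]/' pot.py; python3 pot.py w19 "[509.2,75.7,177.1]"
python3 -c "
from h import *
plan([521,247.3,177],down(0),6)"
```

```text
pot depth 1837 [520.94059175 246.69593053] 1.056237023278246 84.81083358363418
pot plane [520.94549177 246.70015262] 1.0785310219430135
lid-tcp [ 0.47383361 -1.57454989] 0.27550403453725913
lid plane [5.63914678e-03 9.38663896e-04 1.71847830e+02]
turn/row [-0.02, 0.04, -0.01]
dp [[-0.0, 2.89, 0.2], [-0.0, 2.89, 0.2], [-0.0, 2.89, 0.2], [-0.0, 2.89, 0.2], [-0.0, 2.89, 0.2], [-0.0, 2.89, 0.21]]
```

Request:
jog_arm(turn=[[0,0,0],[0,0,0],[0,0,0],[0,0,0],[0,0,0],[0,0,0],[0,0,0]], dp=[[0,2.9,0.2],[0,2.9,0.2],[0,2.9,0.2],[0,2.9,0.2],[0,2.9,0.2],[0,2.9,0.2],[0,0,0]], gripper=[1,1,1,1,1,1,1])

```text
clock: 20.32
eef_pos: [520.1, 246.0, 177.9]
eef_rot: [-0.523, 1.568, -0.533]
wrist_force: [0.5, -1.0, -2.7]
finger_gap: 27.1
```

```bash
python3 -c "
from h import *
p,r,s=pose();print(p,s['finger_gap'],s['wrist_force'],r.as_matrix().round(3).tolist())
plan([520.5,248.2,120],down(0),3)"
```

```text
[520.12634925 245.99831422 177.87038607] 27.069680132644503 [ 0.46481733 -0.98567173 -2.72839432] [[0.002, 0.01, 1.0], [-0.001, 1.0, -0.01], [-1.0, -0.001, 0.002]]
turn/row [-0.19, 0.04, 0.02]
dp [[1.93, 0.08, 0.01], [1.93, 0.08, 0.01], [1.93, 0.07, 0.01]]
```

Request:
jog_arm(turn=[[0,0,0],[0,0,0],[0,0,0],[0,0,0],[0,0,0]], dp=[[2,0.1,0],[2,0.1,0],[1.6,0,0],[0,0,0],[0,0,0]], gripper=[1,1,1,1,1])

```text
clock: 20.95
eef_pos: [520.6, 243.0, 121.7]
eef_rot: [-0.685, 1.568, -0.699]
wrist_force: [0.8, -0.7, -2.4]
finger_gap: 26.7
```

```bash
python3 -c "
from h import *
p,r,s=pose();print(p,s['finger_gap'],s['wrist_force'],r.as_matrix().round(3).tolist())
plan([520.5,248.2,103],down(0),1)
z=snap('scene','s21');cv2.imwrite('pics/s21c.png',cv2.resize(z['p'][140:260,170:310,::-1],None,fx=5,fy=5)[:600])
t=snap('top','t21');cv2.imwrite('pics/t21c.png',cv2.resize(t['p'][150:290,140:300,::-1],None,fx=4,fy=4))"
```

```text
[520.60231187 243.00868835 121.68276627] 26.68785072095275 [ 0.8348073  -0.74474658 -2.42510043] [[0.002, 0.014, 1.0], [-0.002, 1.0, -0.014], [-1.0, -0.002, 0.002]]
turn/row [-0.79, 0.14, 0.11]
dp [[1.87, 0.52, -0.02]]
```

View pics/s21c.png

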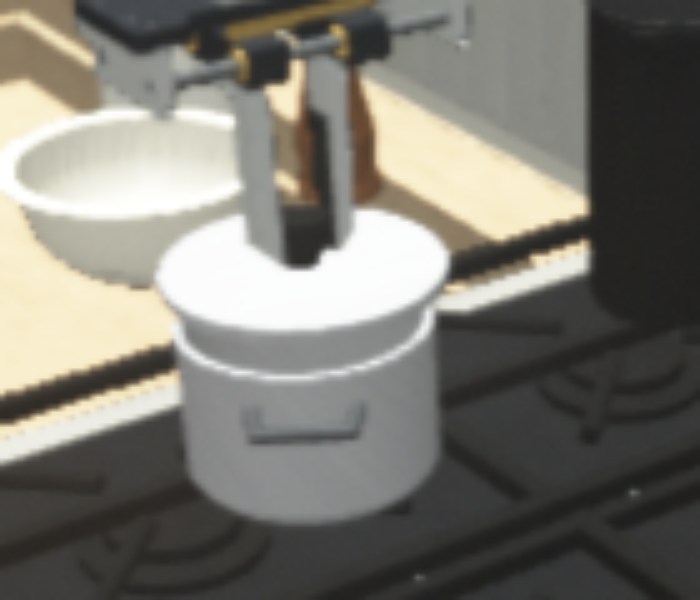

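View pics/t21c.png

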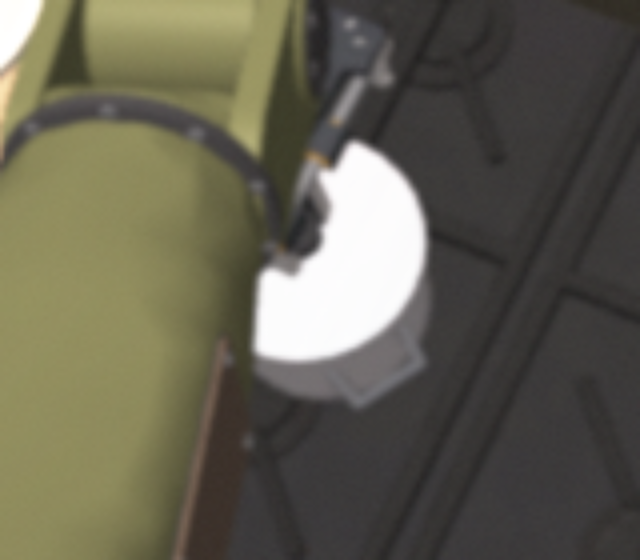

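Request:
jog_arm(turn=[[-0.8,0.1,0.1],[0,0,0],[0,0,0]], dp=[[0.7,0.55,0],[0.3,0,0],[0,0,0]], gripper=[1,1,1])

```text
clock: 21.42
eef_pos: [520.8, 249.3, 111.6]
eef_rot: [0.224, 1.569, 0.226]
wrist_force: [1.4, -0.6, -2.5]
finger_gap: 27.1
```

```bash
python3 -c "
from h import *
p,r,s=pose();print(p,s['wrist_force'])
plan([520.8,248.5,103],down(0),1)"
```

```text
[520.82212153 249.33368962 111.58414071] [ 1.38664483 -0.5987024  -2.49764716]
turn/row [0.1, 0.08, -0.02]
dp [[0.86, -0.08, -0.0]]
```

Request:
jog_arm(turn=[[0,0,0],[0,0,0],[0,0,0]], dp=[[0.4,0,0],[0.3,0,0],[0,0,0]], gripper=[1,1,1])

```text
clock: 21.8
eef_pos: [520.8, 249.3, 104.1]
eef_rot: [0.21, 1.569, 0.212]
wrist_force: [-0.5, 0.7, -2.7]
finger_gap: 27.3
```

```bash
python3 -c "
from h import *
p,r,s=pose();print(p,s['wrist_force'])
plan([520.8,248.5,100.5],down(0),1)"
```

```text
[520.81376961 249.34384607 104.06800221] [-0.54441739  0.72799702 -2.71374993]
turn/row [0.11, 0.08, -0.02]
dp [[0.36, -0.08, -0.0]]
```

Request:
jog_arm(turn=[[0,0,0],[0,0,0],[0,0,0]], dp=[[0.15,-0.07,0],[0.12,0,0],[0,0,0]], gripper=[1,1,1])

```text
clock: 22.18
eef_pos: [520.9, 248.5, 101.3]
eef_rot: [0.231, 1.569, 0.232]
wrist_force: [0.6, 0.0, -3.0]
finger_gap: 27.0
```

```bash
python3 -c "
from h import *
p,r,s=pose();print(p,s['wrist_force'])"
```

```text
[520.90777829 248.54958734 101.33627743] [ 0.56348088  0.02953261 -2.97119655]
```

Request:
jog_arm(turn=[[0,0,0],[0,0,0]], dp=[[0.1,0,0],[0,0,0]], gripper=[1,1])

```text
clock: 22.42
eef_pos: [521.0, 248.6, 100.4]
eef_rot: [0.234, 1.569, 0.236]
wrist_force: [0.1, -0.8, -3.0]
finger_gap: 27.5
```

```bash
python3 -c "
from h import *
p,r,s=pose();print(p,s['wrist_force'])"
```

```text
[520.95895555 248.58204486 100.41008778] [ 0.0967033  -0.79378781 -2.98753199]
```

Request:
jog_arm(turn=[[0,0,0],[0,0,0]], dp=[[0.1,0,0],[0,0,0]], gripper=[1,1])

```text
clock: 22.68
eef_pos: [521.1, 248.7, 100.4]
eef_rot: [0.273, 1.568, 0.275]
wrist_force: [0.0, -0.5, -2.6]
finger_gap: 27.2
```

```bash
python3 -c "
from h import *
p,r,s=pose();print(p,s['wrist_force'])"
```

```text
[521.08303172 248.65057493 100.39991412] [ 0.0222377  -0.47320009 -2.63826015]
```

Request:
jog_arm(turn=[[0,0,0],[0,0,0]], dp=[[0.12,0,0],[0,0,0]], gripper=[1,1])

```text
clock: 22.92
eef_pos: [521.2, 248.7, 100.3]
eef_rot: [0.297, 1.568, 0.299]
wrist_force: [-0.5, -0.1, -1.9]
finger_gap: 27.3
```

```bash
python3 -c "
from h import *
p,r,s=pose();print(p,s['wrist_force'],s['moment'])
z=snap('scene','s22');cv2.imwrite('pics/s22c.png',cv2.resize(z['p'][140:260,170:310,::-1],None,fx=5,fy=5)[:600])"
```

```text
[521.20552272 248.71653025 100.32715222] [-0.51278971 -0.05044594 -1.90682617] [-0.0685717   0.30972507 -0.01673831]
```

View pics/s22c.png

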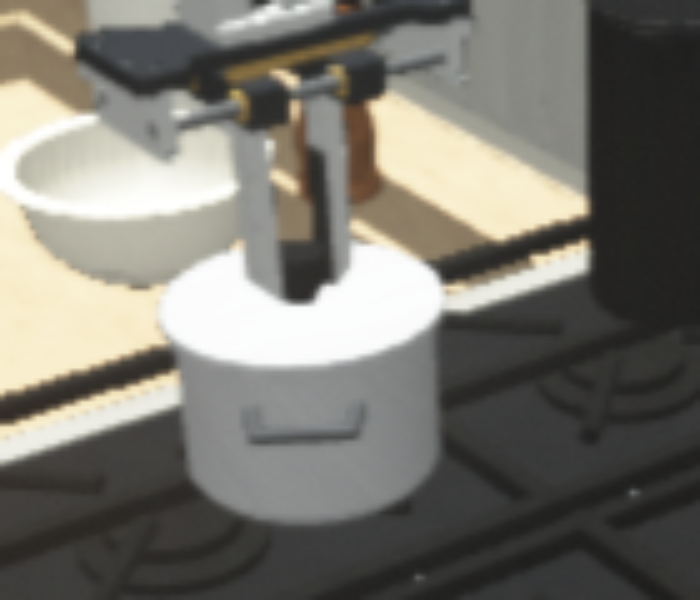

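```bash
python3 -c "
from h import *
a=load('pics/scene0.npz');b=load('pics/s22.npz')
for q,n,rows in ((a,'pot',range(205,232,4)),(b,'lid+pot',range(194,236,3))):
    for v in rows: print(n,v,q['p'][v,198:210].mean(-1).astype(int).tolist(),q['p'][v,252:264].mean(-1).astype(int).tolist())
"
```

```text
pot 205 [229, 230, 230, 229, 230, 232, 243, 240, 192, 128, 120, 121] [132, 158, 234, 233, 157, 68, 44, 43, 42, 40, 40, 39]
pot 209 [220, 187, 132, 125, 124, 101, 94, 170, 232, 231, 181, 135] [183, 139, 123, 116, 103, 76, 60, 58, 59, 58, 58, 57]
pot 213 [45, 45, 43, 42, 42, 46, 72, 110, 129, 134, 137, 147] [123, 121, 119, 117, 112, 82, 63, 58, 59, 59, 58, 59]
pot 217 [221, 226, 227, 210, 212, 228, 227, 207, 162, 134, 133, 135] [123, 122, 119, 117, 112, 85, 59, 51, 47, 44, 39, 37]
pot 221 [234, 234, 233, 230, 218, 188, 151, 116, 118, 129, 132, 133] [124, 123, 121, 118, 113, 85, 50, 38, 43, 48, 53, 55]
pot 225 [64, 61, 62, 63, 63, 62, 62, 65, 85, 116, 130, 134] [125, 122, 120, 118, 113, 89, 64, 55, 53, 53, 53, 56]
pot 229 [63, 63, 63, 64, 63, 63, 61, 58, 62, 102, 128, 131] [124, 122, 120, 118, 113, 95, 59, 37, 35, 35, 38, 45]
lid+pot 194 [165, 164, 163, 161, 160, 158, 153, 157, 199, 239, 249, 251] [252, 252, 252, 250, 221, 121, 53, 44, 43, 42, 43, 43]
lid+pot 197 [125, 134, 187, 219, 222, 228, 245, 252, 252, 252, 252, 252] [252, 252, 252, 252, 252, 249, 217, 204, 217, 220, 211, 184]
lid
[... 781 characters left out ...]
229, 225, 227, 231, 230, 211, 165, 134, 135, 137] [125, 123, 121, 119, 113, 84, 56, 44, 43, 43, 40, 40]
lid+pot 221 [234, 233, 232, 230, 218, 189, 151, 116, 117, 131, 132, 134] [126, 124, 124, 119, 115, 87, 54, 42, 47, 52, 57, 59]
lid+pot 224 [82, 70, 67, 66, 65, 64, 64, 69, 97, 123, 133, 133] [126, 124, 121, 119, 114, 93, 69, 58, 57, 59, 58, 61]
lid+pot 227 [65, 65, 65, 64, 65, 66, 66, 67, 83, 114, 130, 134] [127, 124, 123, 120, 115, 96, 61, 46, 49, 54, 56, 57]
lid+pot 230 [66, 66, 65, 66, 65, 65, 64, 57, 55, 100, 130, 134] [126, 123, 122, 120, 115, 96, 67, 46, 39, 39, 38, 41]
lid+pot 233 [65, 65, 64, 64, 65, 64, 64, 63, 65, 92, 121, 134] [127, 127, 124, 118, 94, 69, 59, 60, 59, 58, 53, 46]
```

```bash
python3 -c "
from h import *
from scipy.optimize import least_squares
q=load('pics/s22.npz');C=cloud(q)
def fit(P,r):
    f=least_squares(lambda k:np.hypot(P[:,0]-k[0],P[:,1]-k[1])-r,[520,248],loss='soft_l1');return f.x.round(2),np.abs(f.fun).mean().round(2),len(P)
m=((q['p'].min(-1)>238)).astype(np.uint8);m[:185]=0;m[216:]=0;m[:,:196]=0;m[:,263:]=0
cs,_=cv2.findContours(m,cv2.RETR_EXTERNAL,cv2.CHAIN_APPROX_NONE);c=max(cs,key=cv2.contourArea).reshape(-1,2);c=c[c[:,1]>=200]
print('lid near arc',fit(onplane(q,c,95),70))
a=load('pics/scene0.npz')
# pot near rim: bright rim pixels lower arc in scene0
g=a['p'].mean(-1);pts=[]
for u in range(208,256):
    v=np.arange(203,222);col=g[v,u]
    # outer(lower) edge of last bright run
    b=np.where(col>185)[0]
    if len(b): pts.append((u,v[b[-1]]+0.5))
pts=np.array(pts);print(pts[::6].tolist())
print('pot near arc r=64',fit(onplane(a,pts,85),64))
Ca=cloud(a);mm=(abs(Ca[...,2]-85)<4)&(np.hypot(Ca[...,0]-518,Ca[...,1]-247)<80);print('pot depth',fit(Ca[mm],62))
ml=(abs(C[...,2]-95)<4)&(np.hypot(C[...,0]-518,C[...,1]-247)<74);M=C[ml];print('lid extents',M.min(0),M.max(0), np.linalg.lstsq(np.c_[M[:,:2]-[519,247],np.ones(len(M))],M[:,2],rcond=None)[0])
"
```

```text
lid near arc (array([521.16, 251.26]), np.float64(8.96), 71)
[[208.0, 211.5], [214.0, 213.5], [220.0, 214.5], [226.0, 215.5], [232.0, 215.5], [238.0, 214.5], [244.0, 212.5], [250.0, 210.5]]
pot near arc r=64 (array([517.89, 246.08]), np.float64(0.96), 48)
pot depth (array([517.09, 246.54]), np.float64(1.48), 229)
lid extents [448.97358969 176.58218317  91.04947199] [587.22596549 317.88462555  98.33114311] [2.89224255e-03 5.06331636e-03 9.48635283e+01]
```

```bash
python3 -c "
from h import *
from scipy.optimize import least_squares
q=load('pics/s22.npz')
def fit(P,r):
    f=least_squares(lambda k:np.hypot(P[:,0]-k[0],P[:,1]-k[1])-r,[520,248],loss='soft_l1');return f.x.round(2),np.abs(f.fun).mean().round(2),len(P)
g=q['p'].mean(-1)
for u in (206,215,229,243,253): print(u,g[200:222,u].astype(int).tolist())
for th in (225,200):
    pts=[]
    for u in range(206,255):
        v=np.arange(199,220);col=g[v,u]; k=np.where(col<th)[0]
        if len(k) and k[0]>0:
            i=k[0]; pts.append((u,v[i]-(th-col[i])/(col[i-1]-col[i])))
    pts=np.array(pts)
    print(th,pts[::8].round(1).tolist(),fit(onplane(q,pts,95),70))
"
```

```text
206 [252, 252, 252, 252, 252, 252, 251, 251, 236, 174, 140, 132, 129, 131, 138, 135, 150, 161, 165, 164, 155, 117]
215 [252, 252, 252, 252, 252, 252, 252, 252, 252, 252, 252, 246, 186, 148, 140, 139, 140, 139, 140, 140, 140, 142]
229 [110, 247, 252, 253, 252, 252, 252, 252, 252, 252, 252, 251, 245, 181, 145, 141, 141, 143, 143, 143, 144, 145]
243 [252, 252, 253, 252, 252, 252, 251, 251, 251, 251, 239, 168, 137, 135, 135, 133, 133, 136, 136, 135, 130, 123]
253 [252, 252, 251, 251, 251, 249, 209, 147, 129, 124, 125, 124, 123, 123, 124, 124, 124, 124, 123, 125, 125, 124]
225 [[206.0, 208.2], [214.0, 211.3], [222.0, 212.4], [239.0, 211.2], [247.0, 208.7]] (array([518.95, 248.51]), np.float64(0.41), 40)
200 [[206.0, 208.6], [214.0, 211.7], [222.0, 212.8], [239.0, 211.6], [247.0, 209.2]] (array([517.8 , 246.69]), np.float64(0.3), 40)
```

Request:
jog_arm(turn=[[0,0,0],[0,0,0],[0,0,0],[0,0,0],[0,0,0]], dp=[[0,0,0],[0,0,0],[0,0,0],[0,0,0],[0,0,0]], gripper=[0.69,0.66,0.6,0.5,0.4])

```text
clock: 23.6
eef_pos: [521.7, 248.9, 100.3]
eef_rot: [0.319, 1.566, 0.321]
wrist_force: [-0.3, 0.1, 0.1]
finger_gap: 53.6
```

```bash
python3 -c "
from h import *
p,r,s=pose();print(p,s['wrist_force'],s['finger_gap'],r.as_matrix().round(3).tolist())
z=snap('scene','s23');cv2.imwrite('pics/s23c.png',cv2.resize(z['p'][140:260,170:310,::-1],None,fx=5,fy=5)[:600]);snap('wrist','w23')"
```

```text
[521.7013811  248.9132741  100.31967002] [-0.28834405  0.10015784  0.11390692] 53.62285894932036 [[0.004, -0.002, 1.0], [0.001, 1.0, 0.002], [-1.0, 0.001, 0.004]]
```

View pics/s23c.png

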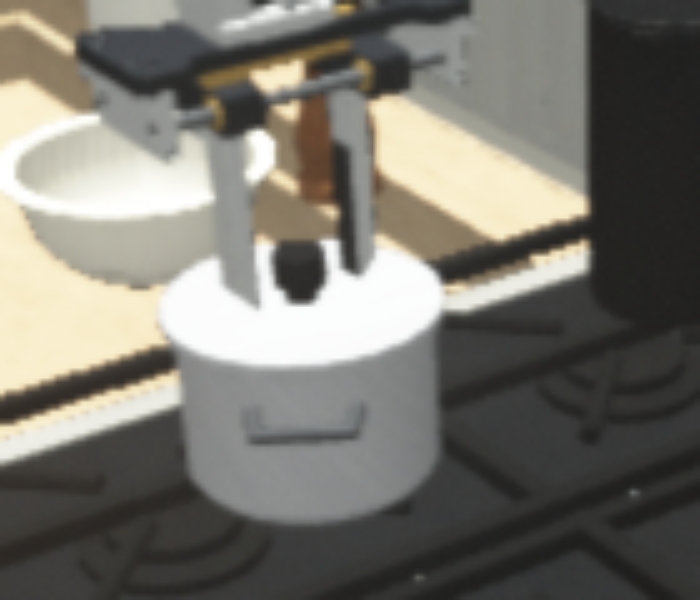

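View pics/w23.png

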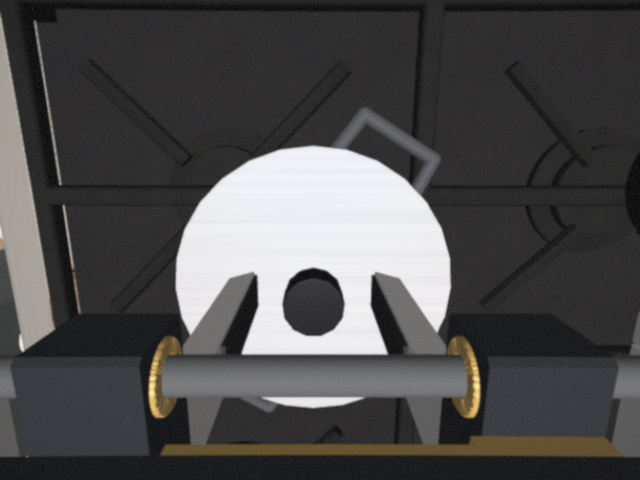

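Request:
jog_arm(turn=[[0,0,0],[0,0,0],[0,0,0],[0,0,0],[0,0,0],[0,0,0],[0,0,0],[0,0,0]], dp=[[-1,0,0],[-2,0,0],[-3,0,0],[-4,0,0],[-2,-5,0],[0,-6,0],[0,-6,0],[0,0,0]], gripper=[0.4,0.4,0.3,0.3,0.3,0.3,0.3,0.3])

```text
clock: 24.7
eef_pos: [521.6, 74.3, 229.7]
eef_rot: [0.153, 1.561, 0.156]
wrist_force: [-0.2, 0.7, -1.2]
finger_gap: 66.1
```

```bash
python3 -c "
from h import *
p,r,s=pose();print(p,s['wrist_force'],s['finger_gap'])
z=snap('wrist','w24');snap('scene','s24');t=snap('top','t24');cv2.imwrite('pics/t24c.png',cv2.resize(t['p'][150:290,140:300,::-1],None,fx=4,fy=4))"
```

```text
[521.55291148  74.30737736 229.68263502] [-0.24879933  0.70248529 -1.24775857] 66.0892163478627
```

View pics/w24.png

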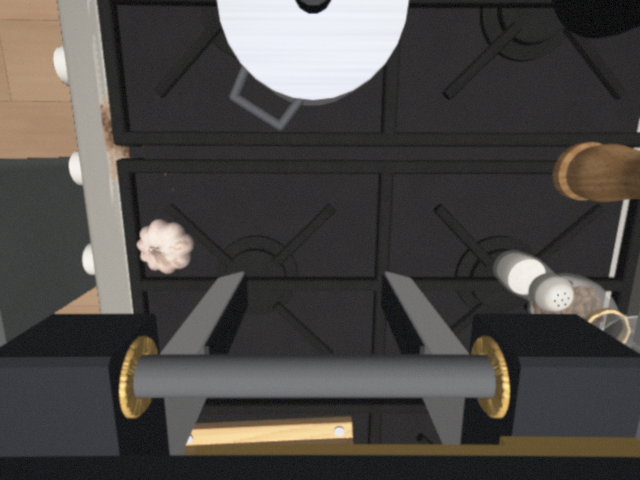

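View pics/t24c.png

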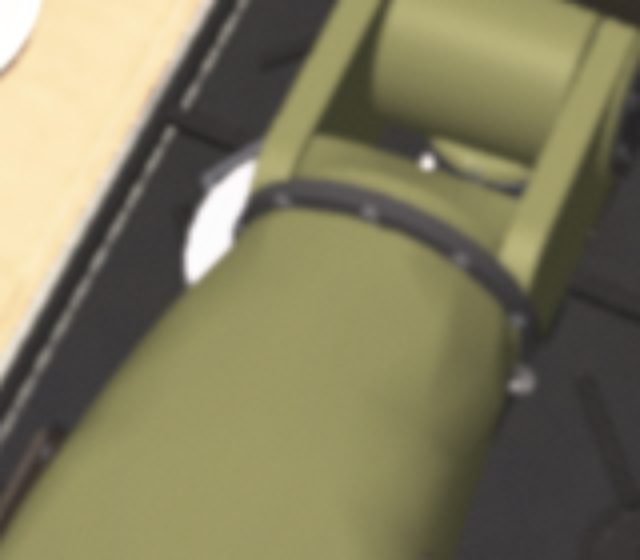

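View pics/s24.png

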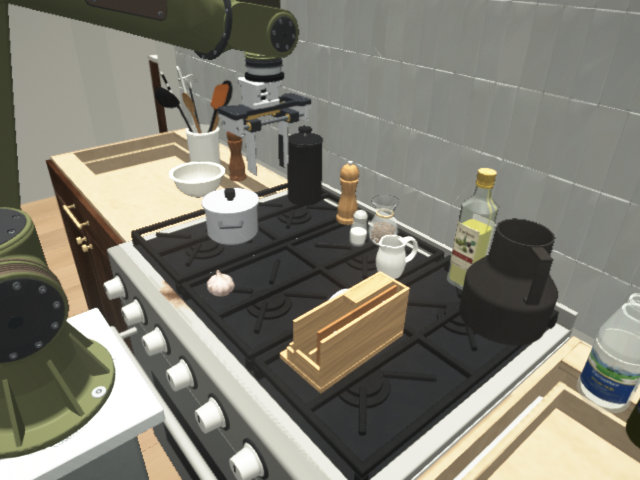

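Request:
jog_arm(turn=[[0,0,0],[0,0,0],[0,0,0],[0,0,0],[0,0,0]], dp=[[-1,-5,-1],[-1,-6,-1],[0,-6,-1],[0,-6,-1],[0,0,0]], gripper=[0.3,0.3,0.3,0.3,0.3])

```text
clock: 25.48
eef_pos: [484.6, -152.0, 248.9]
eef_rot: [0.263, 1.562, 0.283]
wrist_force: [0.6, 1.4, -0.8]
finger_gap: 66.0
```

```bash
cat > fin.py <<'E'
from h import *
from scipy.optimize import least_squares
z=snap('scene','s25');t=snap('top','t25')
cv2.imwrite('pics/t25c.png',cv2.resize(t['p'][150:290,140:300,::-1],None,fx=4,fy=4))
def fit(P,r):
    f=least_squares(lambda k:np.hypot(P[:,0]-k[0],P[:,1]-k[1])-r,[520,248],loss='soft_l1');return f.x.round(2),np.abs(f.fun).mean().round(2),len(P)
g=t['p'].min(-1)
m=(g>150).astype(np.uint8)
n,lab=cv2.connectedComponents(m)
l=lab[218,235] or lab[225,205]
c=max(cv2.findContours((lab==l).astype(np.uint8),cv2.RETR_EXTERNAL,cv2.CHAIN_APPROX_NONE)[0],key=cv2.contourArea).reshape(-1,2)
L=onplane(t,c,95);print('top lid',circ(L),fit(L,70),len(c))
a=load('pics/top0.npz');ga=a['p'].min(-1);
# pot rim outer contour via depth+brightness
C=cloud(a);mm=(abs(C[...,2]-85)<5)&(np.hypot(C[...,0]-519,C[...,1]-248)<72)&(np.hypot(C[...,0]-519,C[...,1]-248)>52)
vu=np.argwhere(mm);P=onplane(a,vu[:,::-1],85);print('top pot (rim px)',circ(P),fit(P,62))
for q,nm in((t,'top'),(z,'scene')):
    C=cloud(q);ml=(abs(C[...,2]-95)<5)&(np.hypot(C[...,0]-518,C[...,1]-247)<60)&(q['d']>0);M=C[ml];print(nm,'lid plane',np.linalg.lstsq(np.c_[M[:,:2]-[519,247],np.ones(len(M))],M[:,2],rcond=None)[0])
    d=q['p'].astype(int)-load('pics/%s0.npz'%nm)['p'].astype(int)
a=load('pics/scene0.npz');dd=np.abs(z['p'].astype(int)-a['p']).max(-1)>40
cv2.imwrite('pics/diff.png',dd.astype(np.uint8)*255)
E
python3 fin.py
```

```text
top lid (array([520.18752776, 249.97824681]), np.float64(70.12981350193859)) (array([520.19, 249.98]), np.float64(0.59), 162) 162
top pot (rim px) (array([519.35040172, 247.70139748]), np.float64(61.80639749131999)) (array([519.42, 247.77]), np.float64(1.29), 299)
top lid plane [-1.02114922e-03  2.37798587e-03  9.46828021e+01]
scene lid plane [2.86233655e-04 1.94914177e-03 9.49408095e+01]
```

View pics/t25c.png

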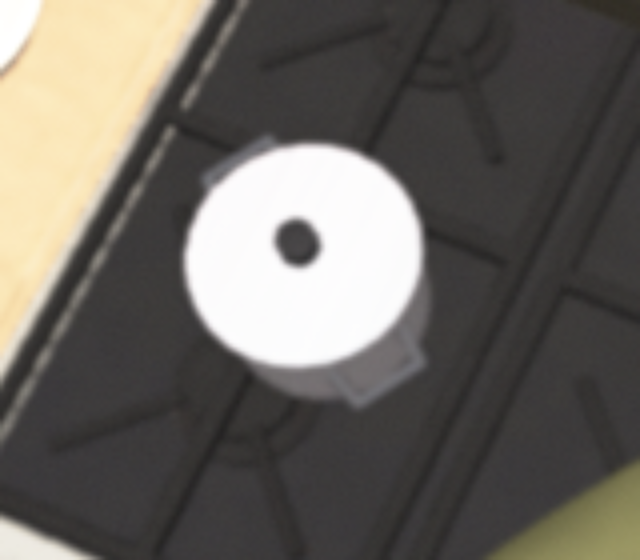

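View pics/diff.png

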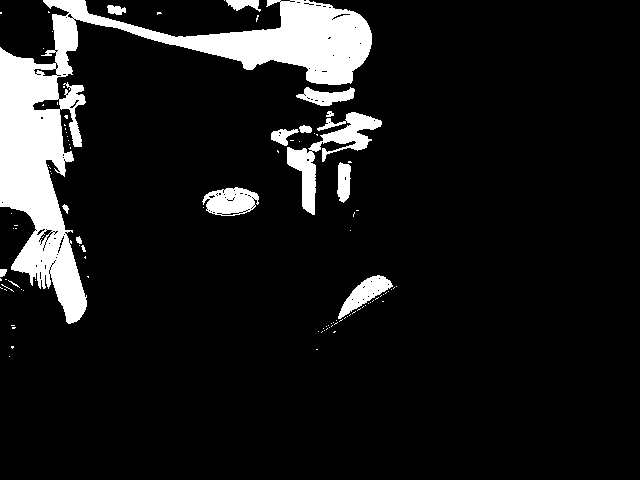

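```bash
python3 -c "
from cell import order; print(order.sign_off())"
```

```text
the job is handed in; nothing more can be done
None
```

The lid is on the pot, knob up, covering the mouth, and I handed the job in with about 25.5 s on the robot's clock.

**What I did:**
- I gripped the lid by its top edge and slid it about 53 mm toward the robot, until the wrist picture showed the knob clear of the overhang. Then I drew it straight up.
- I tilted it until its far edge touched the range, then opened the jaws so it came down on the lower finger. With the finger drawn out, it lay flat with the knob up and let go of.
- I picked it up again by the knob and lowered it onto the pot in 1–3 mm steps, then released it and moved the arm away.

**Last checks:**
- **Level:** the lid's top face was at 94.7 to 94.9 mm against 95 expected, with slopes of 0.0024 or less.
- **Centring:** the top camera puts the lid about 0.8 mm in x and 2.3 mm in y from the pot's axis. The views disagree somewhat: the wrist camera and one scene-camera fit gave under 1 mm, and the silhouette edges in the scene picture about 3 mm. All of these are inside the 6 mm overlap, so I did not correct it.
- **Other things:** comparing the scene picture before and after, only the lid and the arm had changed. The gripper was clear of everything.

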